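# Clear the trimming deck, load the drying rail and start the dryer

### The job

Sweep all plaster chips off the trimming deck into its black catch pan with the scraper block (not with the gripper) and stand the scraper back on its blue mat. Then gently set every plaster model, teeth up, to balance on the narrow drying rail. When all of them stand there, turn the starter switch clockwise to its stop, hold it there for three seconds and let it spring back; leave the other things on the bench alone.

Things in the scene. Friction and masses are not known exactly. Their poses are not given: they have to be found in the camera images.
- deck: Fixed metal trimming deck, chips on top. Origin on the table under its middle, z up. Top 40 mm above the table: own y +115 (closed end) to -115 mm (open edge), own x -75 to +75 mm between ivory rims. Rims, 10 mm thick and 20 mm above the deck top, run along both sides and across the closed +y end only
- pan (a point): Black catch pan fixed to the deck beyond its open edge; point at the centre of its floor, 6 mm above the table, axes as the deck's. Inside 158 mm along own x by 104 mm along own y; walls 32 mm above the table. In the deck's own frame it lies at x = 0, y = -167 mm
- rail: Fixed drying stand. Its narrow aluminium rail is 24 mm wide (own x), 340 mm long (own y -170 to +170 mm), with a flat level top 70 mm above the table, on a thin web; origin on the table under the middle of the rail, z up. A white blower housing 50 mm high runs parallel to it at own x +62 to +108 mm, beyond it from the robot
- mat: Flat blue mat, 200 mm along own x by 120 mm along own y, 1 mm thick (no edge to feel), fixed; origin at its centre on the table
- scraper_c (a point): Scraper block on the mat: red foot 120 (own x) by 36 (own y) by 16 mm high; on it a black grip block 60 (own x) by 24 mm (own y), its top 60 mm above the underside. Point half-way up its axis, 30 mm above the underside; own z up. About 0.15 kg. Sweeps along its own y, either way, the 120 mm face leading. It may be knocked aside during the work
- starter (a joint): Starter switch: 0 = home, 1.2 rad = its stop; it grows as the switch is turned clockwise seen from above. A spring drives it home: the torque rises from 0.04 N m at home to 0.16 N m at the stop; let go, it springs back by itself
- starter_grip (a point): Black bar grip of the starter switch on an ivory box (90 x 90 x 60 mm high). Bar 44 mm long (own x), 14 mm thick (own y), from 71 to 104 mm above the table, on a 44 mm disc; point on the vertical turning axis, 93 mm above the table; its axes turn with the switch
- model1_c (a point): Yellow plaster dental model 1 (absent in some runs): base block 50 mm (own x) by 44 mm (own y) by 24 mm high, with a row of teeth on top up to 34 mm; balance point about on its axis. Point at its centre, 17 mm above its underside; own z up. About 0.1 kg
- model2_c (a point): Yellow plaster dental model 2 (absent in some runs): base block 50 mm (own x) by 44 mm (own y) by 24 mm high, with a row of teeth on top up to 34 mm; balance point about on its axis. Point at its centre, 17 mm above its underside; own z up. About 0.1 kg
- model3_c (a point): Yellow plaster dental model 3 (absent in some runs): base block 50 mm (own x) by 44 mm (own y) by 24 mm high, with a row of teeth on top up to 34 mm; balance point about on its axis. Point at its centre, 17 mm above its underside; own z up. About 0.1 kg
- model4_c (a point): Yellow plaster dental model 4 (absent in some runs): base block 50 mm (own x) by 44 mm (own y) by 24 mm high, with a row of teeth on top up to 34 mm; balance point about on its axis. Point at its centre, 17 mm above its underside; own z up. About 0.1 kg
- model5_c (a point): Yellow plaster dental model 5 (absent in some runs): base block 50 mm (own x) by 44 mm (own y) by 24 mm high, with a row of teeth on top up to 34 mm; balance point about on its axis. Point at its centre, 17 mm above its underside; own z up. About 0.1 kg
- chip1_c (a point): Plaster chip 1 (absent in some runs): 20 x 14 mm, 12 mm high; point at its centre. It may be knocked aside while the work goes on
- chip2_c (a point): Plaster chip 2 (absent in some runs): 20 x 14 mm, 12 mm high; point at its centre. It may be knocked aside while the work goes on
- chip3_c (a point): Plaster chip 3 (absent in some runs): 20 x 14 mm, 12 mm high; point at its centre. It may be knocked aside while the work goes on
- chip4_c (a point): Plaster chip 4 (absent in some runs): 20 x 14 mm, 12 mm high; point at its centre. It may be knocked aside while the work goes on
- chip5_c (a point): Plaster chip 5 (absent in some runs): 20 x 14 mm, 12 mm high; point at its centre. It may be knocked aside while the work goes on
- bowl: Green mixing bowl, 110 mm diameter, 60 mm high; a bystander, to be left alone; origin at the centre of its underside
- bar: Brown bar of polishing compound, 50 x 22 x 20 mm; a bystander, to be left alone; origin at the centre of its underside
- brush: Brush, 180 mm long, lying; a bystander, to be left alone; origin on its handle line, where it lies
Things that resemble listed ones, but are neither listed nor needed, are in the scene too. There is more than one size of the part that bears starter; the job needs the largest.

How it is judged:
On the way, in this order (a step that is already met when the one before it is completed fails the run):
1. all chips are in the catch pan (x of chip1_c in the frame of deck between -0.085 and 0.085 m and y of chip1_c in the frame of deck between -0.227 and -0.115 m and z of each of chip1_c, chip2_c, chip3_c, chip4_c, chip5_c in the frame of deck below 0.04 m and x of chip2_c in the frame of deck between -0.085 and 0.085 m and y of chip2_c in the frame of deck between -0.227 and -0.115 m and x of chip3_c in the frame of deck between -0.085 and 0.085 m and y of chip3_c in the frame of deck between -0.227 and -0.115 m and x of chip4_c in the frame of deck between -0.085 and 0.085 m and y of chip4_c in the frame of deck between -0.227 and -0.115 m and x of chip5_c in the frame of deck between -0.085 and 0.085 m and y of chip5_c in the frame of deck between -0.227 and -0.115 m), for 0.2 s.
2. all models stand free on the rail, the chips are in the pan and the scraper stands on its mat (all of step 1 and x of model1_c in the frame of rail between -0.022 and 0.022 m and y of model1_c in the frame of rail between -0.175 and 0.175 m and z of model1_c in the frame of rail between 0.08 and 0.094 m and angle between each of model1_c, model2_c, model3_c, model4_c, model5_c's own z axis and vertical below 0.12 rad and contact force between the fingers and model1 below 0.3 N and linear speed of each of model1, model2, model3, model4, model5, scraper below 0.03 m/s and x of model2_c in the frame of rail between -0.022 and 0.022 m and y of model2_c in the frame of rail between -0.175 and 0.175 m and z of model2_c in the frame of rail between 0.08 and 0.094 m and contact force between the fingers and model2 below 0.3 N and x of model3_c in the frame of rail between -0.022 and 0.022 m and y of model3_c in the frame of rail between -0.175 and 0.175 m and z of model3_c in the frame of rail between 0.08 and 0.094 m and contact force between the fingers and model3 below 0.3 N and x of model4_c in the frame of rail between -0.022 and 0.022 m and y of model4_c in the frame of rail between -0.175 and 0.175 m and z of model4_c in the frame of rail between 0.08 and 0.094 m and contact force between the fingers and model4 below 0.3 N and x of model5_c in the frame of rail between -0.022 and 0.022 m and y of model5_c in the frame of rail between -0.175 and 0.175 m and z of model5_c in the frame of rail between 0.08 and 0.094 m and contact force between the fingers and model5 below 0.3 N and x of scraper_c in the frame of mat between -0.09 and 0.09 m and y of scraper_c in the frame of mat between -0.05 and 0.05 m and height (world z) of scraper_c below 0.036 m and angle between scraper_c's own z axis and vertical below 0.15 rad and contact force between the fingers and scraper below 0.3 N), for 0.2 s.
3. the starter switch is held at its stop (beyond 1.1 rad) (value of joint starter above 1.1 rad), for 2.5 s.
4. the starter switch is let go and back home (value of joint starter below 0.1 rad and contact force between the fingers and starter below 0.3 N), for 0.2 s.
At the end, for the whole second after the job is handed in: Chips in the pan below deck height; models upright (0.12 rad), at rest and free on the rail, centres within 22 mm of its centre line and inside its length; scraper standing free, centre over the mat (90 mm along, 50 mm across); switch within 0.1 rad of home (all of step 2 and all of step 4); the robot touches nothing.
It fails at once if the gripper or arm pushes a chip (contact force between any of the fingers, the arm and chip1 above 1 N or contact force between any of the fingers, the arm and chip2 above 1 N or contact force between any of the fingers, the arm and chip3 above 1 N or contact force between any of the fingers, the arm and chip4 above 1 N or contact force between any of the fingers, the arm and chip5 above 1 N).
It fails at once if a model strikes the drying stand harder than 40 N (contact force between any of model1, model2, model3, model4, model5 and rail above 40 N).
It fails at once if a bystander is moved more than 30 mm (distance of any of bowl, bar, brush from where it was at the start of the episode above 0.03 m).
Of model1, model2, model3, model4, model5 only 3 to 5 are there at a start; the rules pass over those that are not, and their reading is None.
Of chip1, chip2, chip3, chip4, chip5 only 3 to 5 are there at a start; the rules pass over those that are not, and their reading is None.
At some moment in a run one of scraper, chip1, chip2, chip3, chip4, chip5 may be knocked a few centimetres aside while the robot is not near it.
It also fails if it takes over 208 s, if anything falls off the work surface, if the arm or the gripper's body presses on something with over 40 N, if the wrist force passes 120 N, or if a joint passes its speed limit or range.

### The arm

A 7-joint arm with a two-finger parallel gripper is mounted at the origin on the work surface. World frame = base frame: x ahead of the robot, y to its left, z up, the work surface at z = 0. Lengths are in m, angles in rad, forces in N, time in s.
With the tool pointing down it reaches from about 0.425 to 0.875 m from the base axis. Payload 4.7 kg.
Tool frame: the origin (TCP) lies at the very end of the fingers, on their centre line; the grasp point (between the pads) lies 19 mm behind it; z points along the fingers, y is the line along which they close (so a half turn about z gives the same grasp; the last joint's range is limited). The gripper opens to 87 mm and grips with 3 to 60 N. Pads are 19 mm wide; open, the fingers measure 117 mm over their backs; the gripper's body (75 mm by 190 mm) begins 51 mm behind the grasp point.
Start: joints at [-1.097, 0.321, -0.07, 1.45, 0.023, 1.371, -0.057], TCP at [0.288, 0.582, 0.223] pointing down, gripper open.
Joint ranges: [-2.86, 2.86], [-0.3, 2.09], [-1.38, 1.24], [0.06, 2.45], [-1.56, 4.7], [0.09, 2.05], [-2.69, 2.69]. Speed limits (rad/s): [2.57, 2.57, 3.14, 3.14, 3.14, 3.14, 3.14].

### API

Orientations are given as a rotation vector (axis times angle).
In Python, from bench import ctrl, get_image, job gives the robot as it stands.
- The arm moves only by the shell command python3 -m crank 'ROWS' [FORCE]. ROWS is JSON, a list that holds one entry, the list of rows, each a list of 5 numbers: the shift along the tool's x, y, z in mm, then the turn about the tool's z in rad, then the closure, from -1 (fully open) to 1 (shut), so that 0 is half open. A call has 1 to 10 rows; each row shifts and turns the commanded pose from where the row before left it, along the tool's axes as they then stand; what a row does not reach is not made up. A row lasts 1/12 s, in which the tool goes at most 41.7 mm and 7.16 degrees, less where a joint would pass 70% of its speed; a pose out of reach is approached as far as the arm can. A call with a gripper value outside its range is refused whole. The fingers move at their own pace and stop on an object; FORCE is the grip in N (left out, the last holds). Time passes only in rows, so rows that do not move let the fingers close. It gives the time, the measured TCP pose, the force, the opening and the grip force at its end, in the units of the state.
- ctrl.get_state(): the state, without advancing time (a new reading comes with each control period).
- get_image(name): name is "scene" or "top"; returns a dict with "pixels" (384x512x3 uint8, red, green, blue), "fx", "fy", "cx", "cy" (pixels), "k1" (the pictures are not rectified: a ray, as slopes to the right and down, at radius r is drawn at 1 + k1 r^2 times it, then the intrinsics apply), "T" (4x4, takes a point from camera to world coordinates). Camera axes: x right, y down, z forward; pixel columns grow to the right and rows downward; lengths in m; the calibration is good to about 2 mm. A picture is of the moment at which its call begins. There is no depth.
- job.close_job(): hands the job in; it is judged then, once.
The state is a dict: "time": time; "joint_positions": joint angles; "qd": joint speeds; "joint_torque": joint torques, N m; "position": TCP position; "tool_rot": TCP orientation; "ft_force": force on the tool from outside, world axes, zero at the start; "torque": the same for the moment, N m; "grip_width": opening from 0.0 (shut) to 1.0 (fully open); "grip_force": force on a finger pad.
Only numpy, scipy, OpenCV 4.12 (cv2) and the standard library are available. Lean on these libraries where they do the work, as an engineer would, in place of code of your own. Each camera call takes 0.05 s, during which the arm holds its last target. There are 200 camera calls.

## Working session

There is one attempt and no reset: what is moved stays moved. The work goes in short steps, Python scripts to look and compute and a shell command to move; the robot and the scene stay as the last step left them, time stands still between calls to the robot, and variables do not carry over. Pictures are saved under pics/ and viewed, at most 14 in all, crops included, and the job is handed in when it is done.

```bash
mkdir -p pics; ls; cat > h.py <<'E'
import numpy as np, cv2
from bench import ctrl, get_image, job
def shot(n,f=None):
    d=get_image(n); 
    if f: cv2.imwrite('pics/'+f,cv2.cvtColor(d['pixels'],cv2.COLOR_RGB2BGR))
    return d
def cast(d,u,v,z):
    K=np.array([[d['fx'],0,d['cx']],[0,d['fy'],d['cy']],[0,0,1.]])
    p=cv2.undistortPoints(np.array([[[u,v]]],float),K,np.array([d['k1'],0,0,0.]))[0,0]
    T=np.array(d['T']); r=T[:3,:3]@np.array([p[0],p[1],1]); o=T[:3,3]
    return o+r*(z-o[2])/r[2]
def proj(d,P):
    T=np.linalg.inv(np.array(d['T'])); q=T[:3,:3]@np.array(P)+T[:3,3]
    x,y=q[0]/q[2],q[1]/q[2]; s=1+d['k1']*(x*x+y*y)
    return np.array([d['fx']*x*s+d['cx'],d['fy']*y*s+d['cy']])
E
python3 - <<'E'
from h import *
for n in('scene','top'):
    d=shot(n,n+'0.png'); print(n,d['fx'],d['k1'],np.round(d['T'],3).tolist())
    cv2.imwrite(f'pics/{n}0b.png',cv2.resize(cv2.cvtColor(d['pixels'],cv2.COLOR_RGB2BGR),(800,600),interpolation=cv2.INTER_CUBIC))
print(ctrl.get_state())
E
```

```text
pics
scene 447.6755007669363 0.006384170191273277 [[-0.49, 0.566, -0.663, 1.33], [0.872, 0.314, -0.376, 0.536], [-0.005, -0.763, -0.647, 0.894], [0.0, 0.0, 0.0, 1.0]]
top 412.53146724794357 0.0017182722918037804 [[-0.012, -0.996, 0.088, 0.363], [-1.0, 0.013, 0.005, 0.069], [-0.006, -0.087, -0.996, 1.312], [0.0, 0.0, 0.0, 1.0]]
{'time': 0.1, 'joint_positions': array([-1.0968955 ,  0.32169893, -0.070067  ,  1.45156661,  0.02261208,
        1.37081634, -0.05691546]), 'qd': array([ 6.25887593e-04, -1.90654682e-03,  6.21457865e-05, -2.40859632e-03,
        5.26114567e-04,  1.16374136e-03, -2.23731774e-04]), 'joint_torque': array([-2.23888342e-04, -4.92575061e+01, -4.05902881e-01, -3.13394344e+01,
       -6.41957740e-02,  3.96425498e-02,  7.93293657e-05]), 'position': array([0.28828317, 0.58200867, 0.22159637]), 'tool_rot': array([-7.15847121e-01, -3.05866303e+00,  2.63919841e-03]), 'ft_force': array([ 0.24359428,  0.60813984, -1.11178698]), 'torque': array([0.03023201, 0.05276702, 0.00632164]), 'grip_force': 0.0, 'grip_width': 0.9977288752780719}
```

View pics/top0b.png

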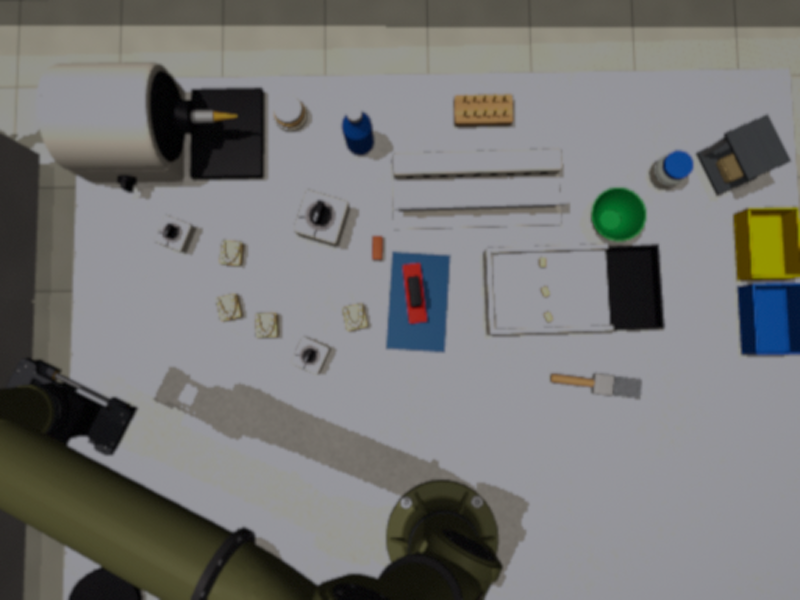

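View pics/scene0b.png

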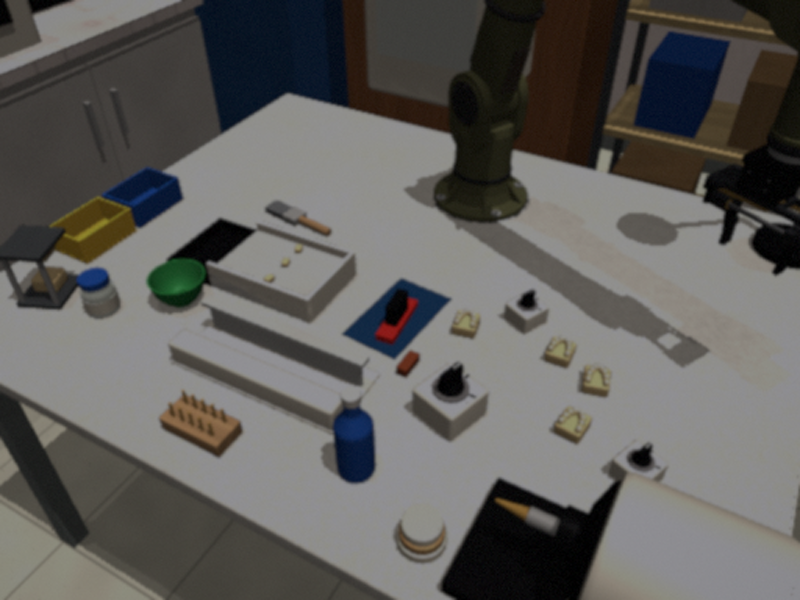

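The top view (800-px scale) shows the scraper at (415,293) on the mat, and the deck at (550,290) with its pan at (636,287). There are 3 chips at x≈545 and 4 models at (232,252), (229,306), (266,325) and (355,316). The largest starter is at (322,215), and the rail runs along y≈195. Next I'll measure these.

```bash
cat >> h.py <<'E'
def rect(d,m,z,lo=8):
    out=[]
    cs,_=cv2.findContours(m.astype(np.uint8),cv2.RETR_EXTERNAL,cv2.CHAIN_APPROX_NONE)
    for c in cs:
        if cv2.contourArea(c)<lo: continue
        w=np.array([cast(d,*p[0],z)[:2]*1000 for p in c],np.float32)
        (cx,cy),(a,b),t=cv2.minAreaRect(w)
        if a<b: a,b,t=b,a,t+90
        out.append((c.reshape(-1,2).mean(0).round(),round(cx,1),round(cy,1),round(a,1),round(b,1),round((t+90)%180-90,1)))
    return out  # px, center mm, long, short, angle deg of long axis
E
python3 - <<'E'
from h import *
d=shot('top'); hsv=cv2.cvtColor(d['pixels'],cv2.COLOR_RGB2HSV).astype(int); H,S,V=hsv[...,0],hsv[...,1],hsv[...,2]
P=d['pixels'].astype(int)
u=np.arange(512)[None]*np.ones((384,1)); v=np.arange(384)[:,None]*np.ones((1,512))
def box(a,b,c,e): return (u>a/1.5625)&(u<b/1.5625)&(v>c/1.5625)&(v<e/1.5625)
def pr(n,l):
    for x in l: print(n,x[0],*x[1:])
pr('mat',rect(d,(S>100)&(H>95)&(H<125)&box(370,470,230,370)|((H<8)|(H>172))&(S>120)&box(395,440,250,335),.001,100))
pr('red',rect(d,((H<8)|(H>172))&(S>150)&box(395,440,250,335),.016))
pr('grip',rect(d,(V<45)&box(400,430,260,320),.06))
pr('pan',rect(d,(V<55)&box(590,680,230,345),.032,100))
pr('yel',rect(d,(S>45)&(H>15)&(H<35)&box(200,380,230,345),.024))
pr('chip',rect(d,(S>35)&(H>15)&(H<35)&box(510,580,250,325),.052,4))
pr('start',rect(d,(V<70)&box(300,340,190,240),.1))
pr('bowl',rect(d,(S>100)&(H>45)&(H<80)&box(580,660,180,250),.06))
pr('bar',rect(d,(S>100)&(H<12)&box(368,388,230,265),.02))
I=cv2.cvtColor(d['pixels'],cv2.COLOR_RGB2BGR)
a=cv2.resize(I[85:155,240:375],None,fx=5.9,fy=5.9,interpolation=cv2.INTER_CUBIC)
b=cv2.resize(I[115:155,182:232],None,fx=4,fy=4,interpolation=cv2.INTER_CUBIC)
cv2.imwrite('pics/rail.png',a)
c=cv2.resize(I[110:255,300:430],None,fx=4.1,fy=4.1,interpolation=cv2.INTER_CUBIC)
cv2.imwrite('pics/deck.png',c)
E
```

```text
mat [267. 193.] 467.0 38.5 194.4 114.8 -4.4
red [265. 187.] 483.4 45.6 118.2 35.5 5.8
grip [265. 186.] 481.5 45.7 53.4 16.8 5.5
pan [406. 183.] 488.4 -391.7 167.0 101.9 1.1
yel [175. 209.] 418.8 325.0 49.2 22.8 -18.2
yel [231. 205.] 428.3 150.4 55.8 26.6 -27.0
yel [150. 198.] 455.2 403.8 53.3 28.6 -19.5
yel [151. 164.] 559.9 401.5 53.5 29.5 -38.3
chip [351. 202.] 429.7 -214.3 17.2 12.6 16.7
chip [348. 186.] 478.7 -209.3 17.7 12.4 24.8
chip [347. 168.] 537.4 -206.6 15.6 12.3 -1.8
start [205. 137.] 627.6 224.0 42.4 40.6 -38.6
bowl [396. 137.] 630.4 -356.7 103.4 101.2 -2.2
bar [241. 158.] 576.6 118.9 44.8 15.9 -0.6
```

View pics/rail.png

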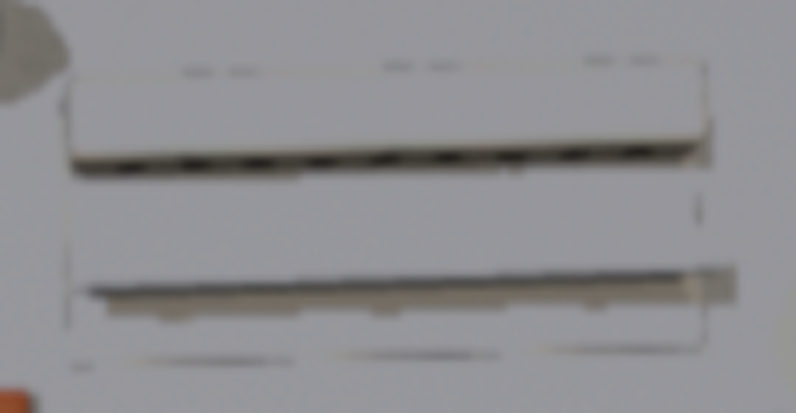

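View pics/deck.png

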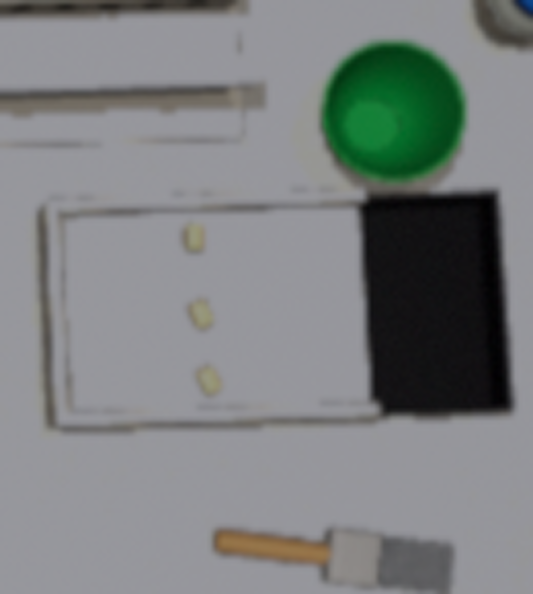

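The rail crop shows the rail's near top edge running (90,290)–(685,272) and the housing's near top edge (70,155)–(705,138). The deck crop shows the open edge from (362,203) to (374,410) and the pan's far wall from (497,192) to (511,408). I'll convert these and refine the models.

```bash
python3 - <<'E'
from h import *
d=shot('top')
def c(n,pts,s,ox,oy,z):
    w=[cast(d,(p[0]+.5)/s-.5+ox,(p[1]+.5)/s-.5+oy,z)[:2]*1000 for p in pts]; v=w[1]-w[0]
    print(n,[q.round(1).tolist() for q in w],'len %.1f'%np.hypot(*v),'ang %.1f'%np.degrees(np.arctan2(v[1],v[0])))
c('railnear',[(685,270),(90,288)],5.9,240,85,.07)
c('hous',[(705,138),(70,156)],5.9,240,85,.05)
c('base nr',[(703,350),(70,368)],5.9,240,85,.003)
c('open',[(374,410),(362,203)],4.1,300,110,.04)
c('panfar',[(511,410),(497,192)],4.1,300,110,.032)
c('rimin+',[(360,203),(60,211)],4.1,300,110,.06)
c('rimin-',[(380,404),(70,412)],4.1,300,110,.06)
c('rimout-',[(382,416),(52,424)],4.1,300,110,.06)
c('closedout',[(52,425),(44,207)],4.1,300,110,.06)
# models by colour index R-B
P=d['pixels'].astype(int); m=(P[...,0]-P[...,2]>8)
m[:,:120]=0;m[:140]=0;m[225:]=0;m[:,245:]=0
m=cv2.morphologyEx(m.astype(np.uint8),cv2.MORPH_CLOSE,np.ones((3,3)))
for r in rect(d,m,.024,60): print('model',*r)
I=cv2.cvtColor(d['pixels'],cv2.COLOR_RGB2BGR)[115:240,95:245]
cv2.imwrite('pics/mod.png',cv2.resize(I,None,fx=4.8,fy=4.8,interpolation=cv2.INTER_CUBIC))
from scipy.spatial.transform import Rotation as R
print(R.from_rotvec(ctrl.get_state()['tool_rot']).as_matrix().round(3))
E
```

```text
railnear [[649.0, -232.7], [643.8, 75.5]] len 308.2 ang 91.0
hous [[724.4, -250.5], [719.4, 85.3]] len 335.8 ang 90.9
base nr [[620.1, -257.3], [614.8, 87.2]] len 344.6 ang 90.9
open [[406.7, -339.6], [563.6, -337.0]] len 156.9 ang 1.0
panfar [[405.7, -445.3], [572.0, -442.6]] len 166.3 ang 0.9
rimin+ [[560.5, -329.1], [557.4, -105.3]] len 223.8 ang 90.8
rimin- [[410.4, -337.8], [407.4, -109.0]] len 228.8 ang 90.8
rimout- [[401.6, -338.9], [398.7, -95.5]] len 243.4 ang 90.7
closedout [[397.9, -95.5], [560.6, -93.5]] len 162.7 ang 0.7
model [171. 208.] 422.5 340.5 50.7 46.9 89.3
model [227. 203.] 436.1 164.7 51.9 48.1 12.2
model [147. 197.] 458.6 415.9 51.4 51.4 -79.4
model [148. 162.] 568.1 412.1 53.0 52.7 -8.9
model [241. 158.] 575.9 120.3 51.1 19.0 -0.6
model [123. 152.] 596.9 495.3 47.1 21.4 -19.2
model [213. 150.] 616.6 215.2 87.0 61.4 73.2
[[-0.896  0.444 -0.   ]
 [ 0.444  0.896 -0.001]
 [-0.    -0.001 -1.   ]]
```

View pics/mod.png

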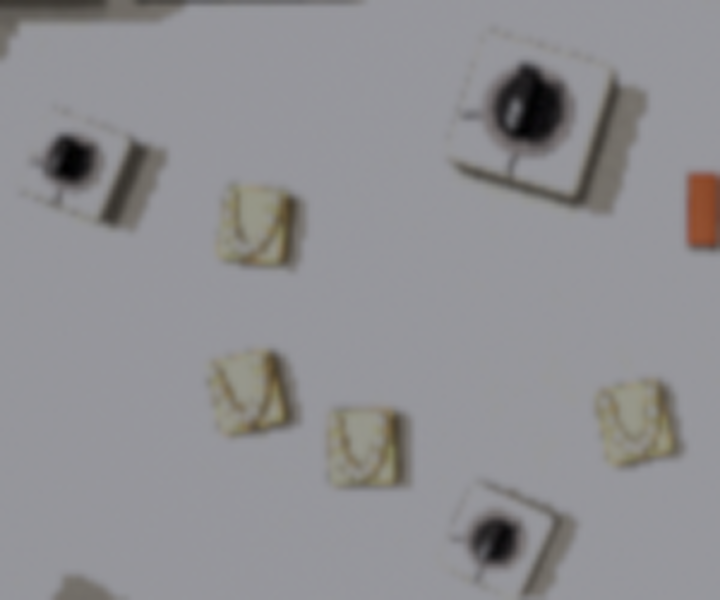

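The model crop shows four upright models at (255,226), (249,391), (364,447) and (636,421). The largest starter's bar points up-image at (530,108). The rail and deck dimensions match the given sizes, so I'll start on the scraper.

```bash
cat > plan.py <<'E'
import sys,numpy as np
from bench import ctrl
from scipy.spatial.transform import Rotation as R
s=ctrl.get_state(); M=R.from_rotvec(s['tool_rot']).as_matrix(); p=np.array(s['position'])*1000
cur=np.degrees(np.arctan2(M[1,1],M[0,1]))
print('t %.1f pos'%s['time'],p.round(1),'yaw_y %.1f'%cur,'gw %.3f'%s['grip_width'],'gf %.1f'%s['grip_force'],'F',np.round(s['ft_force'],1))
for a in sys.argv[1:]:  # x,y,z,yaw
    x,y,z,yaw=map(float,a.split(','))
    t=np.radians(yaw); ty=np.array([np.cos(t),np.sin(t)]); tx=np.array([ty[1]*-1,ty[0]])  # tx = ty x z(down)
    dv=np.array([x,y,z])-p; dw=((cur-yaw+180)%360-180)
    print(a,'turn %.3f'%np.radians(dw),'tool shift %.1f %.1f %.1f'%(dv[:2]@tx,dv[:2]@ty,-dv[2]))
    p=np.array([x,y,z]); cur=yaw
E
python3 plan.py 482.5,45.7,120,95.8
```

```text
t 0.2 pos [288.3 582.2 221.9] yaw_y 63.7 gw 1.001 gf 0.0 F [ 0.2 -0.9 -0.6]
482.5,45.7,120,95.8 turn -0.561 tool shift -138.9 -553.4 101.9
```

```bash
python3 -m crank '[[[0,0,0,-0.112,-1],[0,0,0,-0.112,-1],[0,0,0,-0.112,-1],[0,0,0,-0.112,-1],[0,0,0,-0.113,-1],[-7,-28,0,0,-1],[-9,-37,0,0,-1],[-9,-37,0,0,-1],[-9,-37,0,0,-1],[-9,-37,0,0,-1]]]' 30
python3 -m crank '[[[-9,-37,0,0,-1],[-9,-37,0,0,-1],[-9,-37,0,0,-1],[-9,-37,0,0,-1],[-9,-37,0,0,-1],[-9,-37,0,0,-1],[-9,-37,0,0,-1],[-9,-37,0,0,-1],[-9,-37,15,0,-1],[-10,-37,20,0,-1]]]'
python3 -m crank '[[[-8,-30,20,0,-1],[0,0,20,0,-1],[0,0,0,0,-1]]]'
python3 plan.py 482.5,45.7,120,95.8
python3 - <<'E'
from h import *
for n in('scene','top'): shot(n,n+'1.png')
E
```

```text
time: 1.03
position: [0.3493, 0.4099, 0.2223]
tool_rot: [0.159, -3.137, 0.0]
ft_force: [0.6, -0.7, 0.3]
grip_width: 1.0
grip_force: 0.0
time: 1.87
position: [0.478, 0.0523, 0.1897]
tool_rot: [-0.158, 3.133, 0.002]
ft_force: [1.2, 0.2, -0.2]
grip_width: 1.003
grip_force: 0.0
time: 2.12
position: [0.4849, 0.0226, 0.1446]
tool_rot: [0.151, -3.131, 0.002]
ft_force: [-1.4, 0.8, -0.3]
grip_width: 0.998
grip_force: 0.0
t 2.1 pos [484.9  22.6 144.6] yaw_y 95.5 gw 0.998 gf 0.0 F [-1.4  0.8 -0.3]
482.5,45.7,120,95.8 turn -0.005 tool shift 0.1 23.2 24.6
```

View pics/scene1.png

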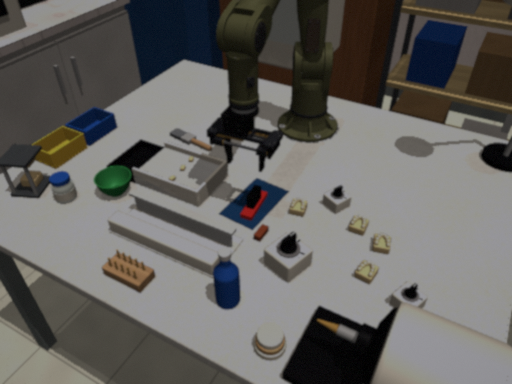

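The scene view shows the scraper undisturbed at (255,206) and the three chips still on the deck. I'll grasp it now.

```bash
python3 -m crank '[[[0,23,0,-0.005,-1],[0,0,0,0,-1],[0,0,30,0,-1],[0,0,30,0,-1],[0,0,30,0,-1],[0,0,20,0,-1],[0,0,11,0,-1],[0,0,0,0,-1],[0,0,0,0,1],[0,0,0,0,1]]]' 30
python3 -m crank '[[[0,0,0,0,1],[0,0,0,0,1],[0,0,0,0,1],[0,0,-15,0,1],[0,0,-25,0,1],[0,0,-25,0,1],[0,0,-25,0,1],[0,0,-10,0,1],[0,0,0,0,1]]]'
python3 plan.py 484.5,-150,125,90.9
```

```text
time: 3.05
position: [0.4868, 0.0487, 0.0291]
tool_rot: [-0.168, 3.134, 0.001]
ft_force: [-0.3, -0.0, 0.2]
grip_width: 0.92
grip_force: 0.0
time: 3.8
position: [0.4873, 0.0483, 0.1302]
tool_rot: [-0.166, 3.131, 0.002]
ft_force: [-0.1, 0.7, 0.6]
grip_width: 0.249
grip_force: 0.0
t 3.8 pos [487.3  48.3 130.2] yaw_y 96.1 gw 0.249 gf 0.0 F [-0.1  0.7  0.6]
484.5,-150,125,90.9 turn 0.090 tool shift 5.9 -198.3 5.2
```

```bash
python3 -m crank '[[[0,0,-25,0,-1],[0,0,-25,0,-1],[0,0,0,0,-1],[0,0,0,0,-1],[0,0,0,0,-1],[0,0,0,0,-1],[0,0,0,0,-1]]]' 30
python3 - <<'E'
from h import *
d=shot('scene'); hsv=cv2.cvtColor(d['pixels'],cv2.COLOR_RGB2HSV).astype(int); H,S=hsv[...,0],hsv[...,1]
m=((H<8)|(H>172))&(S>150); m[:160]=0;m[222:]=0;m[:,:220]=0;m[:,290:]=0
for r in rect(d,m,.016): print(*r)
I=cv2.cvtColor(d['pixels'],cv2.COLOR_RGB2BGR)[140:240,190:320]
cv2.imwrite('pics/s2.png',cv2.resize(I,None,fx=5,fy=5))
E
python3 plan.py
```

```text
time: 4.38
position: [0.4842, 0.0478, 0.1757]
tool_rot: [0.167, -3.134, 0.001]
ft_force: [0.2, 0.0, 0.0]
grip_width: 0.695
grip_force: 0.0
[254. 205.] 490.7 52.1 126.3 40.4 4.7
t 4.4 pos [484.4  47.8 176. ] yaw_y 96.1 gw 0.738 gf 0.0 F [-0.5 -0.1 -0.3]
```

View pics/s2.png

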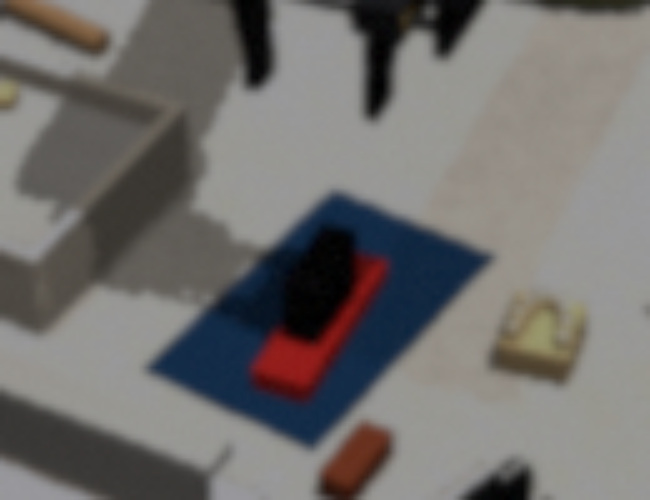

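The scraper still stands in place; the fingers had simply not closed before I lifted. I'll repeat and wait longer.

```bash
python3 -m crank '[[[0,0,0,0,-1],[0,0,0,0,-1],[0,0,35,0,-1],[0,0,35,0,-1],[0,0,35,0,-1],[0,0,30,0,-1],[0,0,17,0,-1],[0,0,0,0,-1],[0,0,0,0,-1],[0,0,0,0,1]]]' 30
python3 plan.py
python3 -m crank '[[[0,0,0,0,1],[0,0,0,0,1],[0,0,0,0,1],[0,0,0,0,1],[0,0,0,0,1],[0,0,0,0,1],[0,0,0,0,1],[0,0,0,0,1],[0,0,0,0,1],[0,0,0,0,1]]]'
python3 plan.py 484.5,-148,125,90.9
```

```text
time: 5.27
position: [0.4864, 0.0481, 0.0266]
tool_rot: [-0.167, 3.135, 0.0]
ft_force: [-0.2, 0.1, 0.2]
grip_width: 0.974
grip_force: 0.0
t 5.3 pos [486.4  48.1  26.6] yaw_y 96.1 gw 0.974 gf 0.0 F [-0.2  0.1  0.2]
time: 6.1
position: [0.4852, 0.0479, 0.0253]
tool_rot: [-0.167, 3.137, -0.0]
ft_force: [-0.7, 1.2, -0.1]
grip_width: 0.277
grip_force: 30.0
t 6.1 pos [485.2  47.9  25.3] yaw_y 96.1 gw 0.277 gf 30.0 F [-0.7  1.2 -0.1]
484.5,-148,125,90.9 turn 0.090 tool shift 3.7 -195.8 -99.7
```

```bash
cat > chips.py <<'E'
from h import *
import sys
a=np.radians(.9); ex=np.array([np.cos(a),np.sin(a)]); ey=np.array([-np.sin(a),np.cos(a)]); C=np.array([484,-222.])
n=sys.argv[1]; z=float(sys.argv[2]) if len(sys.argv)>2 else .046
d=shot(n,sys.argv[3] if len(sys.argv)>3 else None); hsv=cv2.cvtColor(d['pixels'],cv2.COLOR_RGB2HSV).astype(int); H,S,V=hsv[...,0],hsv[...,1],hsv[...,2]
m=(S>50)&(H>15)&(H<35)&(V>60)
q=[C+x*ex+y*ey for x,y in((-95,-235),(95,-235),(95,130),(-95,130))]
poly=np.array([proj(d,[p[0]/1000,p[1]/1000,.046]) for p in q]).round().astype(int)
k=np.zeros(m.shape,np.uint8); cv2.fillPoly(k,[poly],1)
for r in rect(d,m&(k>0),z,4):
    p=np.array(r[1:3])-C; print('px',r[0],'own',(p@ex).round(1),(p@ey).round(1),'size',r[3:5])
E
python3 -m crank '[[[0,0,-25,0,1],[0,0,-35,0,1],[0,0,-35,0,1],[0,0,-15,0,1],[0,0,0,0.09,1],[4,-20,0,0,1],[4,-35,0,0,1],[0,-35,0,0,1],[0,-35,0,0,1],[0,-35,0,0,1]]]'
python3 -m crank '[[[0,-35,0,0,1],[0,0,0,0,1]]]'
python3 plan.py 480,-148,90,90.9
python3 chips.py top; python3 chips.py scene
```

```text
time: 6.93
position: [0.4792, -0.1135, 0.1351]
tool_rot: [0.026, -3.141, -0.001]
ft_force: [0.4, -0.4, -1.6]
grip_width: 0.271
grip_force: 30.0
time: 7.1
position: [0.479, -0.1557, 0.1355]
tool_rot: [-0.01, 3.141, -0.007]
ft_force: [-0.1, 0.3, -1.0]
grip_width: 0.277
grip_force: 30.0
t 7.1 pos [ 479.  -155.7  135.5] yaw_y 90.4 gw 0.277 gf 30.0 F [-0.1  0.3 -1. ]
480,-148,90,90.9 turn -0.009 tool shift -1.2 7.7 45.5
px [374. 180.] own -0.0 -66.1 size (197.9, 163.8)
px [172. 178.] own 52.8 15.1 size (15.8, 14.5)
px [182. 168.] own -0.4 14.8 size (21.3, 12.3)
```

```bash
python3 -m crank '[[[0,4,25,-0.009,1],[0,0,25,0,1],[0,0,13,0,1],[0,0,5,0,1],[0,0,0,0,1],[0,0,0,0,1]]]'
python3 plan.py 480,-210,66,90.9
```

```text
time: 7.7
position: [0.4806, -0.142, 0.0674]
tool_rot: [-0.042, 3.141, 0.001]
ft_force: [-0.1, 0.6, -2.0]
grip_width: 0.273
grip_force: 30.0
t 7.7 pos [ 480.6 -142.    67.4] yaw_y 91.5 gw 0.273 gf 30.0 F [-0.1  0.6 -2. ]
480,-210,66,90.9 turn 0.011 tool shift 1.7 -68.0 1.4
```

```bash
python3 -m crank '[[[0,-6,1,0.008,1],[0,-10,0,0,1],[0,-12,0,0,1],[0,-12,0,0,1],[0,-12,0,0,1],[0,-12,0,0,1],[0,-12,0,0,1],[0,-12,0,0,1],[0,-12,0,0,1],[0,-12,0,0,1]]]'
python3 plan.py
python3 -m crank '[[[0,-12,0,0,1],[0,-12,0,0,1],[0,-12,0,0,1],[0,-12,0,0,1],[0,-12,0,0,1],[0,-12,0,0,1],[0,-10,0,0,1],[0,0,0,0,1],[0,0,-10,0,1],[0,0,-30,0,1]]]'
python3 -m crank '[[[0,30,-20,0,1],[0,40,0,0,1],[0,40,0,0,1],[0,40,0,0,1],[0,30,0,0,1],[0,0,0,0,1]]]'
python3 plan.py
python3 chips.py scene .012 sc3.png; python3 - <<'E'
import cv2
I=cv2.imread('pics/sc3.png')[110:230,90:260]
cv2.imwrite('pics/sc3c.png',cv2.resize(I,None,fx=4,fy=4,interpolation=cv2.INTER_CUBIC))
E
```

```text
time: 8.53
position: [0.4823, -0.2568, 0.0667]
tool_rot: [-0.026, 3.141, -0.001]
ft_force: [1.1, -0.1, -1.8]
grip_width: 0.274
grip_force: 30.0
t 8.5 pos [ 482.3 -256.8   66.7] yaw_y 90.9 gw 0.274 gf 30.0 F [ 1.1 -0.1 -1.8]
time: 9.37
position: [0.4809, -0.3344, 0.1028]
tool_rot: [0.027, -3.133, -0.007]
ft_force: [0.5, 0.6, -1.6]
grip_width: 0.273
grip_force: 30.0
time: 9.87
position: [0.4811, -0.148, 0.1267]
tool_rot: [-0.044, 3.141, 0.009]
ft_force: [0.6, 0.7, -2.3]
grip_width: 0.27
grip_force: 30.0
t 9.9 pos [ 481.1 -148.   126.7] yaw_y 91.6 gw 0.270 gf 30.0 F [ 0.6  0.7 -2.3]
px [144. 160.] own -8.8 -150.4 size (28.5, 18.4)
px [153. 153.] own -58.6 -151.0 size (29.9, 20.0)
```

View pics/sc3c.png

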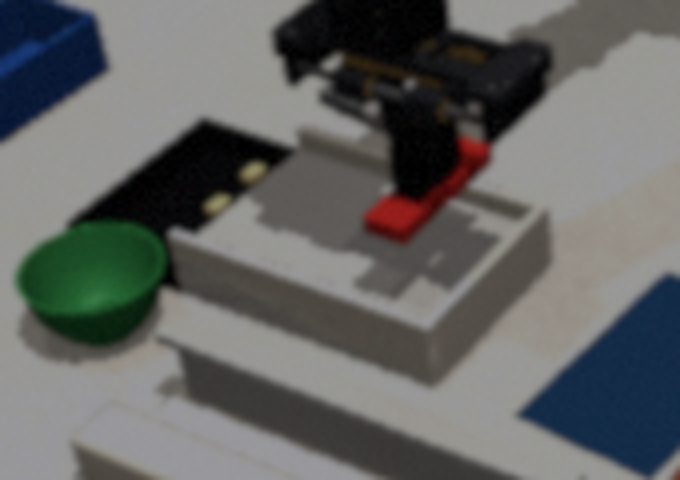

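Two chips are visible in the pan at (215,203) and (253,170); the third may be hidden by the rim and bowl. I'll move the scraper over the mat and check from the top.

```bash
python3 -m crank '[[[1,35,0,0,1],[2,35,0,0,1],[2,35,0,0,1],[2,35,0,0.05,1],[2,35,0,0.03,1],[2,12,0,0,1],[0,0,0,0,1],[0,0,0,0,1]]]'
python3 plan.py 467,40,26,86
python3 - <<'E'
from h import *
d=shot('top','t4.png')
cv2.imwrite('pics/t4c.png',cv2.resize(cv2.cvtColor(d['pixels'],cv2.COLOR_RGB2BGR)[125:240,225:435],None,fx=3.8,fy=3.8,interpolation=cv2.INTER_CUBIC))
E
```

```text
time: 10.58
position: [0.4693, 0.0295, 0.1267]
tool_rot: [0.097, 3.139, -0.001]
ft_force: [0.9, -1.5, -2.1]
grip_width: 0.275
grip_force: 30.0
t 10.6 pos [469.3  29.5 126.7] yaw_y 86.5 gw 0.275 gf 30.0 F [ 0.9 -1.5 -2.1]
467,40,26,86 turn 0.008 tool shift 3.0 10.3 100.7
```

View pics/t4c.png

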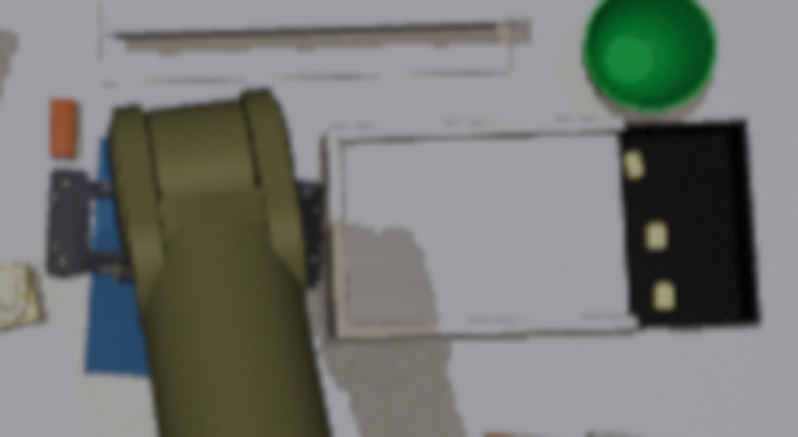

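All three chips are in the pan at (633,165), (656,236) and (664,296), and the deck is clear. I'll set down the scraper.

```bash
python3 -m crank '[[[3,10,20,0.008,1],[0,0,30,0,1],[0,0,30,0,1],[0,0,12,0,1],[0,0,4,0,1],[0,0,3,0,1],[0,0,1,0,1],[0,0,0,0,1],[0,0,0,0,1]]]'
python3 plan.py
python3 -m crank '[[[0,0,0,0,-1],[0,0,0,0,-1],[0,0,0,0,-1],[0,0,0,0,-1],[0,0,0,0,-1],[0,0,0,0,-1],[0,0,-10,0,-1],[0,0,-30,0,-1],[0,0,-30,0,-1],[0,0,-30,0,-1]]]'
python3 plan.py 437,166,120,12 437,166,4,12; python3 -c "
from h import *;print(ctrl.get_state()['joint_positions'].round(2))"
```

```text
time: 11.38
position: [0.4678, 0.0399, 0.0275]
tool_rot: [0.112, 3.137, 0.001]
ft_force: [-0.3, -0.2, -0.8]
grip_width: 0.274
grip_force: 30.0
t 11.4 pos [467.8  39.9  27.5] yaw_y 85.9 gw 0.274 gf 30.0 F [-0.3 -0.2 -0.8]
time: 12.22
position: [0.4663, 0.0398, 0.1279]
tool_rot: [-0.112, -3.139, 0.001]
ft_force: [0.6, 0.9, 0.8]
grip_width: 0.94
grip_force: 0.0
t 12.2 pos [466.3  39.8 127.9] yaw_y 85.9 gw 0.940 gf 0.0 F [0.6 0.9 0.8]
437,166,120,12 turn 1.290 tool shift 129.6 -2.4 7.9
437,166,4,12 turn 0.000 tool shift 0.0 0.0 116.0
[-0.49 -0.    0.35  2.02  0.    1.13  1.36]
```

```bash
python3 -m crank '[[[0,0,0,0.117,-0.6],[0,0,0,0.117,-0.6],[0,0,0,0.117,-0.6],[0,0,0,0.117,-0.6],[0,0,0,0.117,-0.6],[0,0,0,0.117,-0.6],[0,0,0,0.117,-0.6],[0,0,0,0.117,-0.6],[0,0,0,0.117,-0.6],[0,0,0,0.117,-0.6]]]' 15
python3 -m crank '[[[0,0,0,0.12,-0.6],[30,0,0,0,-0.6],[35,-2,0,0,-0.6],[35,0,0,0,-0.6],[30,0,0,0,-0.6],[0,0,0,0,-0.6],[0,0,0,0,-0.6]]]'
python3 plan.py 437,166,120,12 437,166,4,12
python3 - <<'E'
from h import *
d=shot('scene','s5.png')
cv2.imwrite('pics/s5c.png',cv2.resize(cv2.cvtColor(d['pixels'],cv2.COLOR_RGB2BGR)[130:330,220:460],None,fx=3,fy=3,interpolation=cv2.INTER_CUBIC))
E
```

```text
time: 13.05
position: [0.4668, 0.04, 0.127]
tool_rot: [1.834, 2.55, 0.001]
ft_force: [-0.4, 0.1, -0.8]
grip_width: 0.802
grip_force: 0.0
time: 13.63
position: [0.4372, 0.1684, 0.1269]
tool_rot: [1.971, 2.446, 0.001]
ft_force: [0.1, -0.4, -0.2]
grip_width: 0.801
grip_force: 0.0
t 13.6 pos [437.2 168.4 126.9] yaw_y 12.3 gw 0.801 gf 0.0 F [ 0.1 -0.4 -0.2]
437,166,120,12 turn 0.005 tool shift -2.4 -0.7 6.9
437,166,4,12 turn 0.000 tool shift 0.0 0.0 116.0
```

View pics/s5c.png

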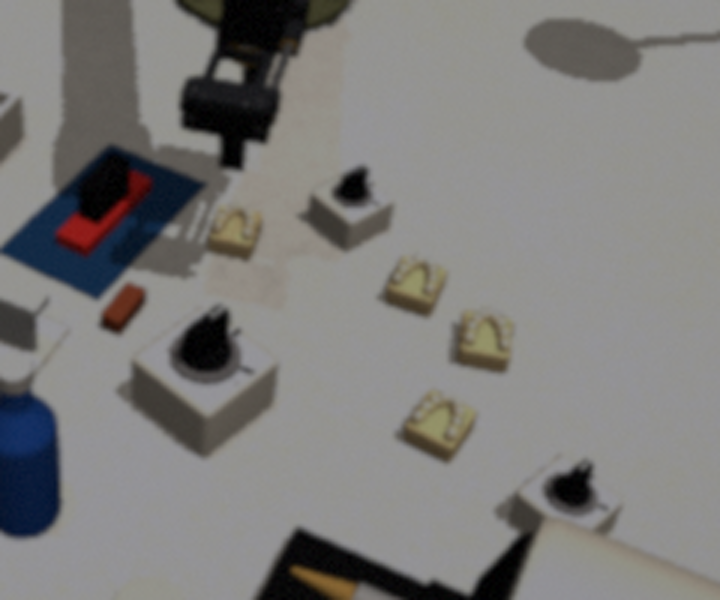

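The scraper stands on the mat and the four models sit as measured. I'll grasp model D.

```bash
python3 -m crank '[[[-2,-1,30,0,-0.6],[0,0,35,0,-0.6],[0,0,35,0,-0.6],[0,0,18,0,-0.6],[0,0,4,0,-0.6],[0,0,0,0,-0.6],[0,0,0,0,1],[0,0,0,0,1],[0,0,0,0,1],[0,0,0,0,1]]]' 15
python3 -m crank '[[[0,0,0,0,1],[0,0,0,0,1],[0,0,0,0,1],[0,0,0,0,1],[0,0,0,0,1]]]'
python3 plan.py 437,166,145,0.9 658,20,145,0.9 658,20,74,0.9
```

```text
time: 14.52
position: [0.438, 0.165, 0.0056]
tool_rot: [1.976, 2.441, 0.004]
ft_force: [-0.3, 0.2, -0.6]
grip_width: 0.582
grip_force: 0.3
time: 14.93
position: [0.4379, 0.165, 0.0055]
tool_rot: [1.976, 2.442, 0.003]
ft_force: [-1.1, -0.6, 6.4]
grip_width: 0.572
grip_force: 15.0
t 14.9 pos [437.9 165.    5.5] yaw_y 12.0 gw 0.572 gf 15.0 F [-1.1 -0.6  6.4]
437,166,145,0.9 turn 0.194 tool shift 1.0 -0.9 -139.5
658,20,145,0.9 turn 0.000 tool shift -149.5 218.7 -0.0
658,20,74,0.9 turn 0.000 tool shift 0.0 0.0 71.0
```

```bash
python3 -m crank '[[[0,0,-10,0,1],[0,0,-30,0,1],[0,0,-35,0,1],[0,0,-35,0,1],[0,0,-30,0.097,1],[-10,15,0,0.097,1],[-20,29,0,0,1],[-20,29,0,0,1],[-20,29,0,0,1],[-20,29,0,0,1]]]'
python3 -m crank '[[[-20,29,0,0,1],[-20,29,0,0,1],[-18,20,0,0,1],[-10,8,0,0,1],[0,0,0,0,1],[0,0,0,0,1],[0,0,0,0,1]]]'
python3 plan.py 657.4,10,145,0.9 657.4,10,82,0.9
```

```text
time: 15.77
position: [0.5713, 0.0775, 0.1451]
tool_rot: [2.203, 2.24, 0.001]
ft_force: [0.0, 0.0, -0.6]
grip_width: 0.577
grip_force: 15.0
time: 16.35
position: [0.6562, 0.0135, 0.1443]
tool_rot: [-2.2, -2.24, -0.0]
ft_force: [0.1, -0.5, -0.8]
grip_width: 0.577
grip_force: 15.0
t 16.4 pos [656.2  13.5 144.3] yaw_y 1.0 gw 0.577 gf 15.0 F [ 0.1 -0.5 -0.8]
657.4,10,145,0.9 turn 0.002 tool shift -3.6 1.1 -0.7
657.4,10,82,0.9 turn 0.000 tool shift 0.0 0.0 63.0
```

```bash
python3 -m crank '[[[-3,1,20,0,1],[0,0,20,0,1],[0,0,15,0,1],[0,0,5,0,1],[0,0,2,0,1],[0,0,0,0,1],[0,0,0,0,1],[0,0,0,0,1]]]'
python3 plan.py 657.4,10,75.5,0.9
python3 - <<'E'
from h import *
d=shot('scene','s6.png')
cv2.imwrite('pics/s6c.png',cv2.resize(cv2.cvtColor(d['pixels'],cv2.COLOR_RGB2BGR)[170:290,100:260],None,fx=4,fy=4,interpolation=cv2.INTER_CUBIC))
E
```

```text
time: 17.02
position: [0.6593, 0.009, 0.0838]
tool_rot: [2.202, 2.239, 0.003]
ft_force: [-0.1, -0.4, -0.7]
grip_width: 0.57
grip_force: 15.0
t 17.0 pos [659.3   9.   83.8] yaw_y 0.9 gw 0.570 gf 15.0 F [-0.1 -0.4 -0.7]
657.4,10,75.5,0.9 turn 0.001 tool shift 1.0 -1.8 8.3
```

View pics/s6c.png

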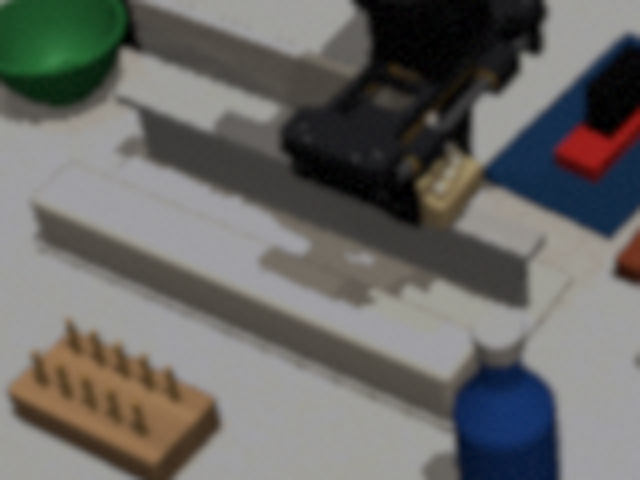

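The model hangs over the rail at about (445,190). I'll cross-check the rail line from the scene view before lowering.

```bash
python3 - <<'E'
from h import *
d=shot('scene')
g=cv2.cvtColor(d['pixels'],cv2.COLOR_RGB2GRAY).astype(float)
# predicted far/near top edges, and edge pixel found on column
for y in (.04,.06,-.2,-.15,-.12):
    xc=.659-.0165*(y+.084)
    for off,nm in((.012,'far'),(-.012,'near')):
        u,v=proj(d,[xc+off,y,.07]); c=int(round(u)); vv=np.arange(int(v)-9,int(v)+10)
        print(y,nm,'pred',u.round(1),v.round(1),g[vv,c].astype(int).tolist())
    print(' dv per mm x', (proj(d,[xc+.013,y,.07])-proj(d,[xc+.012,y,.07])).round(2))
E
```

```text
0.04 far pred 215.3 227.3 [84, 77, 72, 75, 86, 106, 122, 135, 138, 121, 91, 69, 63, 60, 61, 60, 62, 59, 61]
0.04 near pred 220.4 221.6 [80, 60, 59, 70, 87, 113, 138, 152, 153, 152, 150, 148, 147, 146, 148, 148, 144, 125, 93]
 dv per mm x [-0.21  0.24]
0.06 far pred 221.9 229.9 [152, 152, 150, 149, 147, 146, 148, 147, 148, 144, 118, 84, 66, 62, 61, 60, 61, 60, 61]
0.06 near pred 226.9 224.1 [37, 46, 73, 112, 139, 149, 152, 153, 151, 151, 149, 146, 146, 148, 147, 148, 141, 114, 81]
 dv per mm x [-0.21  0.24]
-0.2 far pred 142.3 198.3 [157, 158, 157, 158, 158, 158, 158, 158, 152, 131, 96, 70, 62, 61, 58, 60, 59, 60, 60]
-0.2 near pred 147.9 193.4 [69, 71, 75, 94, 123, 148, 157, 158, 159, 157, 158, 157, 158, 158, 158, 157, 144, 113, 81]
 dv per mm x [-0.24  0.21]
-0.15 far pred 156.6 204.0 [157, 154, 137, 114, 98, 97, 98, 97, 96, 87, 72, 66, 62, 61, 59, 62, 59, 61, 61]
-0.15 near pred 162.2 198.9 [75, 74, 73, 83, 111, 142, 155, 158, 157, 151, 129, 106, 98, 96, 96, 96, 95, 87, 72]
 dv per mm x [-0.23  0.21]
-0.12 far pred 165.5 207.5 [158, 150, 127, 105, 96, 96, 95, 96, 95, 87, 74, 65, 62, 62, 59, 61, 60, 61, 61]
-0.12 near pred 170.9 202.3 [75, 73, 77, 86, 95, 93, 81, 65, 45, 37, 31, 24, 24, 19, 29, 53, 70, 70, 61]
 dv per mm x [-0.23  0.22]
```

```bash
python3 -m crank '[[[0,-1,2,0,1],[0,0,2,0,1],[0,0,1,0,1],[0,0,1,0,1],[0,0,0,0,1],[0,0,0,0,1]]]'
python3 plan.py
python3 -m crank '[[[0,0,1,0,1],[0,0,1,0,1],[0,0,0,0,1],[0,0,0,0,1]]]'
python3 plan.py
```

```text
time: 17.62
position: [0.6574, 0.0086, 0.0761]
tool_rot: [-2.204, -2.239, 0.0]
ft_force: [0.2, -0.2, -0.4]
grip_width: 0.575
grip_force: 15.0
t 17.6 pos [657.4   8.6  76.1] yaw_y 0.9 gw 0.575 gf 15.0 F [ 0.2 -0.2 -0.4]
time: 17.95
position: [0.6577, 0.0086, 0.0756]
tool_rot: [2.204, 2.239, 0.001]
ft_force: [-3.0, -1.0, 6.1]
grip_width: 0.572
grip_force: 15.0
t 17.9 pos [657.7   8.6  75.6] yaw_y 0.9 gw 0.572 gf 15.0 F [-3.  -1.   6.1]
```

```bash
python3 -m crank '[[[0,0,-0.5,0,0.9],[0,0,0,0,-0.6],[0,0,0,0,-0.6],[0,0,0,0,-0.6],[0,0,0,0,-0.6],[0,0,-5,0,-0.6],[0,0,-15,0,-0.6],[0,0,-25,0,-0.6],[0,0,-25,0,-0.6],[0,0,0,0,-0.6]]]'
python3 plan.py 423.5,342,145,-0.7 423.5,342,4,-0.7
python3 - <<'E'
from h import *
d=shot('scene','s7.png')
cv2.imwrite('pics/s7c.png',cv2.resize(cv2.cvtColor(d['pixels'],cv2.COLOR_RGB2BGR)[150:290,120:280],None,fx=4,fy=4,interpolation=cv2.INTER_CUBIC))
E
```

```text
time: 18.78
position: [0.6609, 0.0084, 0.151]
tool_rot: [2.199, 2.235, 0.011]
ft_force: [1.8, 0.3, 0.9]
grip_width: 0.801
grip_force: 0.0
t 18.8 pos [660.9   8.4 151. ] yaw_y 0.9 gw 0.801 gf 0.0 F [1.8 0.3 0.9]
423.5,342,145,-0.7 turn 0.028 tool shift 330.6 -241.4 6.0
423.5,342,4,-0.7 turn 0.000 tool shift 0.0 0.0 141.0
```

View pics/s7c.png

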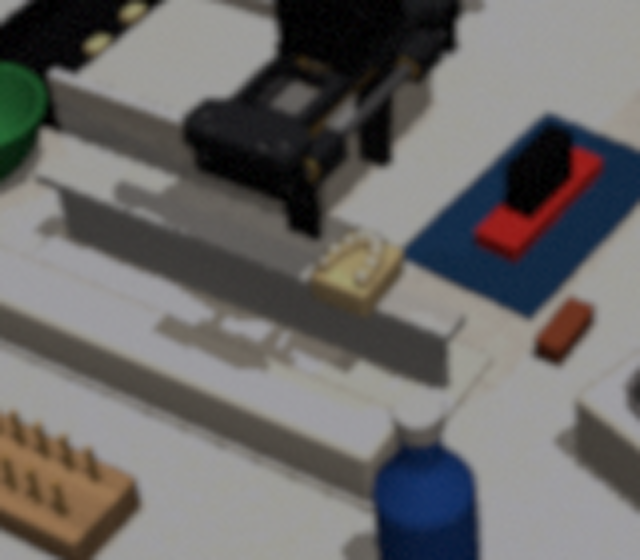

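The first model balances on the rail at (358,272). Next is C.

```bash
python3 -m crank '[[[15,-11,0,0.028,-0.6],[30,-22,0,0,-0.6],[30,-22,0,0,-0.6],[30,-22,0,0,-0.6],[30,-22,0,0,-0.6],[30,-22,0,0,-0.6],[30,-22,0,0,-0.6],[30,-22,0,0,-0.6],[30,-22,0,0,-0.6],[30,-22,0,0,-0.6]]]'
python3 -m crank '[[[30,-22,0,0,-0.6],[15,-10,0,0,-0.6],[0,0,0,0,-0.6],[0,0,0,0,-0.6],[0,0,0,0,-0.6]]]'
python3 plan.py 423.5,342,145,-0.7 423.5,342,4,-0.7
```

```text
time: 19.67
position: [0.4497, 0.2968, 0.1442]
tool_rot: [-2.235, -2.208, 0.001]
ft_force: [0.2, 0.3, -1.0]
grip_width: 0.803
grip_force: 0.0
time: 20.08
position: [0.4206, 0.3399, 0.1443]
tool_rot: [2.235, 2.206, -0.002]
ft_force: [-0.2, -0.1, 0.6]
grip_width: 0.802
grip_force: 0.0
t 20.1 pos [420.6 339.9 144.3] yaw_y -0.8 gw 0.802 gf 0.0 F [-0.2 -0.1  0.6]
423.5,342,145,-0.7 turn -0.001 tool shift 2.2 2.9 -0.7
423.5,342,4,-0.7 turn 0.000 tool shift 0.0 0.0 141.0
```

Descend, grip, lift.

```bash
python3 -m crank '[[[2,3,30,0,-0.6],[0,0,35,0,-0.6],[0,0,35,0,-0.6],[0,0,25,0,-0.6],[0,0,12,0,-0.6],[0,0,2,0,-0.6],[0,0,0,0,-0.6],[0,0,0,0,1],[0,0,0,0,1],[0,0,0,0,1]]]' 15
python3 -m crank '[[[0,0,0,0,1],[0,0,0,0,1],[0,0,0,0,1],[0,0,0,0,1],[0,0,0,0,1]]]'
python3 plan.py
python3 -m crank '[[[0,0,-10,0,1],[0,0,-30,0,1],[0,0,-35,0,1],[0,0,-35,0,1],[0,0,-30,0,1],[0,0,0,0,1],[0,0,0,0,1]]]'
python3 plan.py 659.6,-60,145,0.9
```

```text
time: 20.92
position: [0.4242, 0.3441, 0.0076]
tool_rot: [2.235, 2.208, 0.005]
ft_force: [-0.3, 0.5, 0.4]
grip_width: 0.656
grip_force: 0.0
time: 21.33
position: [0.4235, 0.3439, 0.0071]
tool_rot: [-2.234, -2.208, -0.003]
ft_force: [-1.4, -0.9, 7.1]
grip_width: 0.581
grip_force: 14.8
t 21.3 pos [423.5 343.9   7.1] yaw_y -0.7 gw 0.581 gf 14.8 F [-1.4 -0.9  7.1]
time: 21.92
position: [0.4241, 0.344, 0.1483]
tool_rot: [2.235, 2.208, 0.007]
ft_force: [-0.0, -0.4, -1.9]
grip_width: 0.573
grip_force: 14.8
t 21.9 pos [424.1 344.  148.3] yaw_y -0.7 gw 0.573 gf 14.8 F [-0.  -0.4 -1.9]
659.6,-60,145,0.9 turn -0.028 tool shift -407.6 229.1 3.3
```

```bash
python3 -m crank '[[[-16,9,0,-0.028,1],[-32,18,0,0,1],[-32,18,0,0,1],[-32,18,0,0,1],[-32,18,0,0,1],[-32,18,0,0,1],[-32,18,0,0,1],[-32,18,0,0,1],[-32,18,0,0,1],[-32,18,0,0,1]]]'
python3 -m crank '[[[-32,18,0,0,1],[-32,18,0,0,1],[-25,14,0,0,1],[-14,8,0,0,1],[0,0,0,0,1],[0,0,0,0,1],[0,0,0,0,1],[0,0,0,0,1]]]'
python3 plan.py 659.6,-60,145,0.9 659.6,-60,84,0.9
```

```text
time: 22.75
position: [0.5977, 0.0399, 0.1439]
tool_rot: [-2.202, -2.238, 0.004]
ft_force: [0.3, -0.5, -0.9]
grip_width: 0.576
grip_force: 14.8
time: 23.42
position: [0.6573, -0.0582, 0.1449]
tool_rot: [-2.199, -2.24, 0.001]
ft_force: [0.8, 1.0, -0.3]
grip_width: 0.575
grip_force: 14.8
t 23.4 pos [657.3 -58.2 144.9] yaw_y 1.1 gw 0.575 gf 14.8 F [ 0.8  1.  -0.3]
659.6,-60,145,0.9 turn 0.003 tool shift -1.8 2.3 -0.1
659.6,-60,84,0.9 turn 0.000 tool shift 0.0 0.0 61.0
```

```bash
python3 -m crank '[[[-2,1.5,20,0,1],[0,0,20,0,1],[0,0,14,0,1],[0,0,5,0,1],[0,0,2,0,1],[0,0,0,0,1],[0,0,0,0,1],[0,0,0,0,1]]]'
python3 plan.py 659.6,-60,77.5,0.9
```

```text
time: 24.08
position: [0.6605, -0.0624, 0.0861]
tool_rot: [2.202, 2.238, 0.002]
ft_force: [-0.3, 0.5, -0.6]
grip_width: 0.58
grip_force: 14.8
t 24.1 pos [660.5 -62.4  86.1] yaw_y 0.9 gw 0.580 gf 14.8 F [-0.3  0.5 -0.6]
659.6,-60,77.5,0.9 turn 0.000 tool shift 2.4 -0.8 8.6
```

```bash
python3 -m crank '[[[0,0,2,0,1],[0,0,2,0,1],[0,0,2,0,1],[0,0,1,0,1],[0,0,0,0,1],[0,0,0,0,1]]]'
python3 plan.py
python3 -m crank '[[[0,0,1,0,1],[0,0,1,0,1],[0,0,0,0,1],[0,0,0,0,1]]]'
python3 plan.py
```

```text
time: 24.58
position: [0.6595, -0.0624, 0.0776]
tool_rot: [-2.203, -2.239, 0.0]
ft_force: [0.1, -0.1, -1.0]
grip_width: 0.575
grip_force: 14.8
t 24.6 pos [659.5 -62.4  77.6] yaw_y 0.9 gw 0.575 gf 14.8 F [ 0.1 -0.1 -1. ]
time: 24.92
position: [0.6598, -0.0624, 0.0772]
tool_rot: [2.204, 2.239, 0.001]
ft_force: [-3.0, 0.4, 5.2]
grip_width: 0.577
grip_force: 14.8
t 24.9 pos [659.8 -62.4  77.2] yaw_y 0.9 gw 0.577 gf 14.8 F [-3.   0.4  5.2]
```

```bash
python3 -m crank '[[[0,0,-0.5,0,0.9],[0,0,0,0,-0.6],[0,0,0,0,-0.6],[0,0,0,0,-0.6],[0,0,0,0,-0.6],[0,0,-5,0,-0.6],[0,0,-15,0,-0.6],[0,0,-25,0,-0.6],[0,0,-25,0,-0.6],[0,0,0,0,-0.6]]]'
python3 plan.py 460.5,418,145,10.6
```

```text
time: 25.75
position: [0.6629, -0.063, 0.1525]
tool_rot: [2.199, 2.234, 0.01]
ft_force: [0.7, -0.5, 0.4]
grip_width: 0.801
grip_force: 0.0
t 25.8 pos [662.9 -63.  152.5] yaw_y 0.9 gw 0.801 gf 0.0 F [ 0.7 -0.5  0.4]
460.5,418,145,10.6 turn -0.169 tool shift 510.0 -110.5 7.5
```

```bash
python3 -m crank '[[[0,0,0,-0.085,-0.6],[0,0,0,-0.084,-0.6],[17,-4,0,0,-0.6],[34,-7,0,0,-0.6],[34,-8,0,0,-0.6],[34,-7,0,0,-0.6],[34,-7,0,0,-0.6],[34,-8,0,0,-0.6],[34,-7,0,0,-0.6],[34,-8,0,0,-0.6]]]'
python3 -m crank '[[[34,-7,0,0,-0.6],[34,-7,0,0,-0.6],[34,-8,0,0,-0.6],[34,-7,0,0,-0.6],[34,-8,0,0,-0.6],[34,-7,0,0,-0.6],[34,-7,0,0,-0.6],[17,-4,0,0,-0.6],[0,0,0,0,-0.6],[0,0,0,0,-0.6]]]'
python3 plan.py 460.5,418,145,10.6 460.5,418,4,10.6
```

```text
time: 26.58
position: [0.557, 0.1794, 0.1466]
tool_rot: [2.007, 2.417, 0.001]
ft_force: [0.9, 0.2, 0.0]
grip_width: 0.802
grip_force: 0.0
time: 27.42
position: [0.4558, 0.4195, 0.1461]
tool_rot: [2.003, 2.42, -0.001]
ft_force: [0.6, -0.4, -0.5]
grip_width: 0.799
grip_force: 0.0
t 27.4 pos [455.8 419.5 146.1] yaw_y 10.8 gw 0.799 gf 0.0 F [ 0.6 -0.4 -0.5]
460.5,418,145,10.6 turn 0.003 tool shift -2.4 4.3 1.1
460.5,418,4,10.6 turn 0.000 tool shift 0.0 0.0 141.0
```

```bash
python3 -m crank '[[[-2,4,30,0,-0.6],[0,0,35,0,-0.6],[0,0,35,0,-0.6],[0,0,27,0,-0.6],[0,0,13,0,-0.6],[0,0,2,0,-0.6],[0,0,0,0,-0.6],[0,0,0,0,1],[0,0,0,0,1],[0,0,0,0,1]]]' 15
python3 -m crank '[[[0,0,0,0,1],[0,0,0,0,1],[0,0,0,0,1],[0,0,0,0,1],[0,0,0,0,1]]]'
python3 plan.py
python3 -m crank '[[[0,0,-10,0,1],[0,0,-30,0,1],[0,0,-35,0,1],[0,0,-35,0,1],[0,0,-30,0,1],[0,0,0,0,1],[0,0,0,0,1]]]'
python3 plan.py 460,418,150,0.9 661.5,-200,150,0.9
```

```text
time: 28.25
position: [0.462, 0.4182, 0.0063]
tool_rot: [2.007, 2.417, 0.005]
ft_force: [-0.4, -0.4, 0.0]
grip_width: 0.655
grip_force: 0.0
time: 28.67
position: [0.4614, 0.418, 0.0057]
tool_rot: [-2.006, -2.417, -0.003]
ft_force: [-0.6, -1.3, 7.3]
grip_width: 0.58
grip_force: 14.8
t 28.7 pos [461.4 418.    5.7] yaw_y 10.6 gw 0.580 gf 14.8 F [-0.6 -1.3  7.3]
time: 29.25
position: [0.4621, 0.4182, 0.147]
tool_rot: [2.007, 2.417, 0.008]
ft_force: [0.5, -0.0, -1.3]
grip_width: 0.577
grip_force: 14.8
t 29.2 pos [462.1 418.2 147. ] yaw_y 10.6 gw 0.577 gf 14.8 F [ 0.5 -0.  -1.3]
460,418,150,0.9 turn 0.169 tool shift -0.1 -2.1 -3.0
661.5,-200,150,0.9 turn 0.000 tool shift -621.1 191.8 -0.0
```

```bash
python3 -m crank '[[[0,0,0,0.085,1],[0,0,0,0.084,1],[-17,5,0,0,1],[-35,10,0,0,1],[-35,11,0,0,1],[-35,11,0,0,1],[-35,11,0,0,1],[-35,11,0,0,1],[-35,11,0,0,1],[-35,10,0,0,1]]]'
python3 -m crank '[[[-35,11,0,0,1],[-35,11,0,0,1],[-35,11,0,0,1],[-35,11,0,0,1],[-35,11,0,0,1],[-35,11,0,0,1],[-35,11,0,0,1],[-35,10,0,0,1],[-25,8,0,0,1],[-15,4,0,0,1]]]'
python3 -m crank '[[[0,0,0,0,1],[0,0,0,0,1],[0,0,0,0,1]]]'
python3 plan.py 661.5,-200,150,0.9 661.5,-200,84,0.9
```

```text
time: 30.08
position: [0.5442, 0.1544, 0.1425]
tool_rot: [-2.203, -2.238, 0.005]
ft_force: [-0.2, -0.0, -0.6]
grip_width: 0.578
grip_force: 14.8
time: 30.92
position: [0.6479, -0.1665, 0.1422]
tool_rot: [-2.208, -2.233, 0.006]
ft_force: [-0.0, -0.1, -2.4]
grip_width: 0.576
grip_force: 14.8
time: 31.17
position: [0.6489, -0.1591, 0.1432]
tool_rot: [-2.199, -2.24, -0.0]
ft_force: [0.6, 0.6, -1.1]
grip_width: 0.582
grip_force: 14.8
t 31.2 pos [ 648.9 -159.1  143.2] yaw_y 1.0 gw 0.582 gf 14.8 F [ 0.6  0.6 -1.1]
661.5,-200,150,0.9 turn 0.003 tool shift -41.1 12.0 -6.8
661.5,-200,84,0.9 turn 0.000 tool shift 0.0 0.0 66.0
```

```bash
python3 -m crank '[[[-20,6,0,0,1],[-20,5,0,0,1],[0,0,15,0,1],[0,0,20,0,1],[0,0,15,0,1],[0,0,5,0,1],[0,0,2,0,1],[0,0,0,0,1],[0,0,0,0,1],[0,0,0,0,1]]]'
python3 plan.py 661.5,-200,76,0.9
```

```text
time: 32.0
position: [0.6618, -0.2014, 0.0887]
tool_rot: [2.202, 2.239, 0.002]
ft_force: [0.3, -0.2, -0.6]
grip_width: 0.578
grip_force: 14.8
t 32.0 pos [ 661.8 -201.4   88.7] yaw_y 1.0 gw 0.578 gf 14.8 F [ 0.3 -0.2 -0.6]
661.5,-200,76,0.9 turn 0.001 tool shift 1.4 -0.3 12.7
```

```bash
python3 -m crank '[[[0,0,3,0,1],[0,0,3,0,1],[0,0,3,0,1],[0,0,1,0,1],[0,0,1,0,1],[0,0,0,0,1],[0,0,0,0,1]]]'
python3 plan.py
python3 -m crank '[[[0,0,1,0,1],[0,0,1,0,1],[0,0,0,0,1],[0,0,0,0,1]]]'
python3 plan.py
```

```text
time: 32.58
position: [0.6609, -0.2016, 0.0762]
tool_rot: [-2.204, -2.239, -0.0]
ft_force: [0.3, -1.1, -1.4]
grip_width: 0.573
grip_force: 14.8
t 32.6 pos [ 660.9 -201.6   76.2] yaw_y 0.9 gw 0.573 gf 14.8 F [ 0.3 -1.1 -1.4]
time: 32.92
position: [0.6612, -0.2017, 0.0757]
tool_rot: [2.203, 2.239, 0.001]
ft_force: [-2.2, 1.1, 4.5]
grip_width: 0.579
grip_force: 14.8
t 32.9 pos [ 661.2 -201.7   75.7] yaw_y 0.9 gw 0.579 gf 14.8 F [-2.2  1.1  4.5]
```

```bash
python3 -m crank '[[[0,0,-0.5,0,0.9],[0,0,0,0,-0.6],[0,0,0,0,-0.6],[0,0,0,0,-0.6],[0,0,0,0,-0.6],[0,0,-5,0,-0.6],[0,0,-15,0,-0.6],[0,0,-30,0,-0.6],[0,0,-30,0,-0.6],[0,0,0,0,-0.6]]]'
python3 plan.py 569.5,414.5,155,-8.9
```

```text
time: 33.75
position: [0.6644, -0.2032, 0.1622]
tool_rot: [2.197, 2.232, 0.009]
ft_force: [1.4, -1.4, 1.0]
grip_width: 0.803
grip_force: 0.0
t 33.8 pos [ 664.4 -203.2  162.2] yaw_y 0.9 gw 0.803 gf 0.0 F [ 1.4 -1.4  1. ]
569.5,414.5,155,-8.9 turn 0.171 tool shift 595.5 -189.3 7.2
```

```bash
python3 -m crank '[[[0,0,0,0.085,-0.6],[0,0,0,0.086,-0.6],[17,-5,0,0,-0.6],[34,-11,0,0,-0.6],[34,-11,0,0,-0.6],[34,-11,0,0,-0.6],[34,-11,0,0,-0.6],[34,-11,0,0,-0.6],[34,-11,0,0,-0.6],[34,-11,0,0,-0.6]]]'
python3 -m crank '[[[34,-11,0,0,-0.6],[34,-11,0,0,-0.6],[34,-11,0,0,-0.6],[34,-11,0,0,-0.6],[34,-11,0,0,-0.6],[34,-11,0,0,-0.6],[34,-11,0,0,-0.6],[34,-11,0,0,-0.6],[34,-10,0,0,-0.6],[20,-6,0,0,-0.6]]]'
python3 -m crank '[[[0,0,0,0,-0.6],[0,0,0,0,-0.6],[0,0,0,0,-0.6]]]'
python3 plan.py 569.5,414.5,155,-8.9 569.5,414.5,4,-8.9
```

```text
time: 34.58
position: [0.6189, 0.0646, 0.1553]
tool_rot: [2.387, 2.042, 0.001]
ft_force: [1.0, -0.5, 0.0]
grip_width: 0.799
grip_force: 0.0
time: 35.42
position: [0.5646, 0.4068, 0.1548]
tool_rot: [-2.38, -2.047, -0.002]
ft_force: [0.2, 1.6, 0.2]
grip_width: 0.797
grip_force: 0.0
time: 35.67
position: [0.5675, 0.3997, 0.1548]
tool_rot: [2.387, 2.04, -0.0]
ft_force: [0.3, -0.1, -0.2]
grip_width: 0.798
grip_force: 0.0
t 35.7 pos [567.5 399.7 154.8] yaw_y -8.9 gw 0.798 gf 0.0 F [ 0.3 -0.1 -0.2]
569.5,414.5,155,-8.9 turn -0.001 tool shift 14.9 -0.4 -0.2
569.5,414.5,4,-8.9 turn 0.000 tool shift 0.0 0.0 151.0
```

```bash
python3 -m crank '[[[15,0,30,0,-0.6],[0,0,35,0,-0.6],[0,0,35,0,-0.6],[0,0,35,0,-0.6],[0,0,14,0,-0.6],[0,0,2,0,-0.6],[0,0,0,0,-0.6],[0,0,0,0,1],[0,0,0,0,1],[0,0,0,0,1]]]' 15
python3 -m crank '[[[0,0,0,0,1],[0,0,0,0,1],[0,0,0,0,1],[0,0,0,0,1],[0,0,0,0,1]]]'
python3 plan.py
python3 -m crank '[[[0,0,-10,0,1],[0,0,-30,0,1],[0,0,-35,0,1],[0,0,-35,0,1],[0,0,-35,0,1],[0,0,-5,0,1],[0,0,0,0,1],[0,0,0,0,1]]]'
python3 plan.py 569.5,414.5,155,0.9 660.8,-131,155,0.9
```

```text
time: 36.5
position: [0.57, 0.4162, 0.0052]
tool_rot: [2.387, 2.042, 0.003]
ft_force: [-1.0, 0.5, -0.4]
grip_width: 0.654
grip_force: 0.0
time: 36.92
position: [0.5696, 0.4162, 0.0048]
tool_rot: [2.387, 2.043, 0.002]
ft_force: [-1.1, -1.0, 5.4]
grip_width: 0.578
grip_force: 14.8
t 36.9 pos [569.6 416.2   4.8] yaw_y -8.9 gw 0.578 gf 14.8 F [-1.1 -1.   5.4]
time: 37.58
position: [0.5687, 0.4158, 0.1533]
tool_rot: [-2.386, -2.043, 0.001]
ft_force: [0.8, 1.2, -1.3]
grip_width: 0.582
grip_force: 14.8
t 37.6 pos [568.7 415.8 153.3] yaw_y -8.9 gw 0.582 gf 14.8 F [ 0.8  1.2 -1.3]
569.5,414.5,155,0.9 turn -0.171 tool shift -1.4 0.8 -1.7
660.8,-131,155,0.9 turn 0.000 tool shift -546.9 82.7 -0.0
```

```bash
python3 -m crank '[[[0,0,0,-0.085,1],[0,0,0,-0.086,1],[-17,2,0,0,1],[-34,5,0,0,1],[-34,5,0,0,1],[-34,5,0,0,1],[-34,6,0,0,1],[-34,5,0,0,1],[-34,5,0,0,1],[-34,5,0,0,1]]]'
python3 -m crank '[[[-34,5,0,0,1],[-34,6,0,0,1],[-34,5,0,0,1],[-34,5,0,0,1],[-34,5,0,0,1],[-34,5,0,0,1],[-34,5,0,0,1],[-34,5,0,0,1],[-17,3,0,0,1],[0,0,0,0,1]]]'
python3 -m crank '[[[0,0,0,0,1],[0,0,0,0,1],[0,0,0,0,1]]]'
python3 plan.py 660.8,-131,155,0.9 660.8,-131,84,0.9
```

```text
time: 38.42
position: [0.6098, 0.1579, 0.1518]
tool_rot: [-2.207, -2.234, 0.005]
ft_force: [-0.8, 1.0, -1.2]
grip_width: 0.579
grip_force: 14.8
time: 39.25
position: [0.6571, -0.1357, 0.152]
tool_rot: [2.217, 2.225, -0.009]
ft_force: [-0.4, -0.9, -1.1]
grip_width: 0.576
grip_force: 14.8
time: 39.5
position: [0.6593, -0.1247, 0.1528]
tool_rot: [-2.201, -2.239, 0.0]
ft_force: [-0.3, 0.5, -1.4]
grip_width: 0.577
grip_force: 14.8
t 39.5 pos [ 659.3 -124.7  152.8] yaw_y 1.0 gw 0.577 gf 14.8 F [-0.3  0.5 -1.4]
660.8,-131,155,0.9 turn 0.002 tool shift -6.4 1.4 -2.2
660.8,-131,84,0.9 turn 0.000 tool shift 0.0 0.0 71.0
```

```bash
python3 -m crank '[[[-6,1,15,0,1],[0,0,20,0,1],[0,0,20,0,1],[0,0,9,0,1],[0,0,2,0,1],[0,0,0,0,1],[0,0,0,0,1],[0,0,0,0,1]]]'
python3 plan.py 660.8,-131,75,0.9
```

```text
time: 40.17
position: [0.6619, -0.1327, 0.0892]
tool_rot: [2.202, 2.238, 0.002]
ft_force: [-0.1, 0.1, -0.4]
grip_width: 0.577
grip_force: 14.8
t 40.2 pos [ 661.9 -132.7   89.2] yaw_y 0.9 gw 0.577 gf 14.8 F [-0.1  0.1 -0.4]
660.8,-131,75,0.9 turn 0.001 tool shift 1.8 -1.1 14.2
```

```bash
python3 -m crank '[[[0,0,3,0,1],[0,0,3,0,1],[0,0,3,0,1],[0,0,2,0,1],[0,0,1,0,1],[0,0,0,0,1],[0,0,0,0,1]]]'
python3 plan.py
python3 -m crank '[[[0,0,1,0,1],[0,0,1,0,1],[0,0,0,0,1],[0,0,0,0,1]]]'
python3 plan.py
```

```text
time: 40.75
position: [0.6609, -0.1326, 0.0757]
tool_rot: [-2.204, -2.239, 0.0]
ft_force: [1.2, 0.2, -0.2]
grip_width: 0.579
grip_force: 14.8
t 40.8 pos [ 660.9 -132.6   75.7] yaw_y 0.9 gw 0.579 gf 14.8 F [ 1.2  0.2 -0.2]
time: 41.08
position: [0.6612, -0.1327, 0.0748]
tool_rot: [2.203, 2.239, 0.001]
ft_force: [-2.0, 0.6, 4.9]
grip_width: 0.576
grip_force: 14.8
t 41.1 pos [ 661.2 -132.7   74.8] yaw_y 0.9 gw 0.576 gf 14.8 F [-2.   0.6  4.9]
```

```bash
python3 -m crank '[[[0,0,-0.5,0,0.9],[0,0,0,0,-0.6],[0,0,0,0,-0.6],[0,0,0,0,-0.6],[0,0,0,0,-0.6],[0,0,-5,0,-0.6],[0,0,-15,0,-0.6],[0,0,-30,0,-0.6],[0,0,-35,0,-0.6],[0,0,-35,0,-0.6]]]'
python3 -m crank '[[[0,0,-35,0,-0.6],[0,0,0,0,-0.6],[0,0,0,0,-0.6]]]'
python3 plan.py
python3 - <<'E'
from h import *
d=shot('scene','s8.png'); t=shot('top','t8.png')
a=cv2.resize(cv2.cvtColor(d['pixels'],cv2.COLOR_RGB2BGR)[110:300,90:330],None,fx=3.3,fy=3.3,interpolation=cv2.INTER_CUBIC)[:,:792]
I=cv2.cvtColor(t['pixels'],cv2.COLOR_RGB2BGR)
cv2.imwrite('pics/s8c.png',a[:600])
b=cv2.resize(I[105:170,180:240],None,fx=9,fy=9,interpolation=cv2.INTER_CUBIC)
cv2.imwrite('pics/st.png',b)
# large starter: dark knob, box
g=I.max(2).astype(int)
m=np.zeros(g.shape,bool); m[118:155,188:222]=1
for th in(40,60,80):
  for z in(.104,.071):
    for r in rect(t,(g<th)&m,z,15): print(th,z,*r)
print('pred px of', proj(t,[.617,.215,.104]))
E
```

```text
time: 41.92
position: [0.6604, -0.1326, 0.1953]
tool_rot: [-2.203, -2.238, 0.001]
ft_force: [0.7, -0.9, 0.5]
grip_width: 0.801
grip_force: 0.0
time: 42.17
position: [0.6624, -0.1333, 0.2328]
tool_rot: [2.2, 2.236, 0.006]
ft_force: [-0.1, -0.6, -0.2]
grip_width: 0.8
grip_force: 0.0
t 42.2 pos [ 662.4 -133.3  232.8] yaw_y 0.9 gw 0.800 gf 0.0 F [-0.1 -0.6 -0.2]
40 0.104 [206. 136.] 628.8 222.2 39.3 26.8 -0.1
40 0.071 [206. 136.] 636.0 226.4 40.4 27.5 -0.1
60 0.104 [204. 137.] 627.2 223.7 38.4 38.0 45.0
60 0.071 [204. 137.] 634.4 227.9 39.4 39.0 45.0
80 0.104 [205. 137.] 626.7 223.5 42.2 40.4 -38.6
80 0.071 [205. 137.] 633.9 227.7 43.4 41.5 -38.6
pred px of [207.91951478 140.34902518]
```

View pics/st.png

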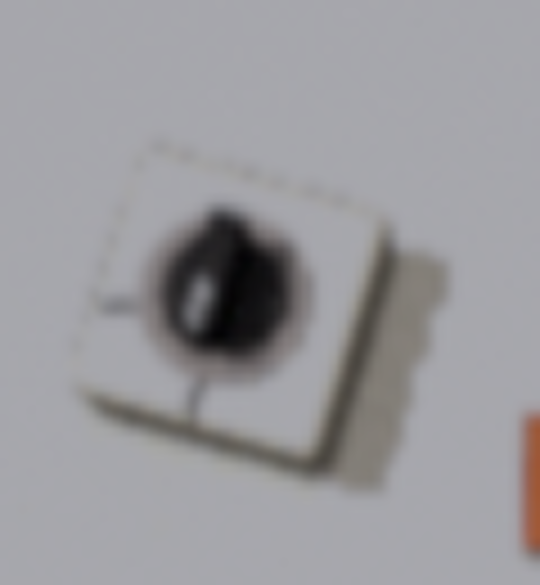

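The starter crop shows box top corners at (150,143), (392,222), (318,470) and (78,392), with ticks at (115,305) and (195,395). They are about 67° apart, which matches the 1.2 rad travel. The bar runs roughly (235,210)–(198,342), pointing at the lower tick (home).

```bash
python3 - <<'E'
from h import *
t=shot('top')
def c(p,z): return cast(t,(p[0]+.5)/9-.5+180,(p[1]+.5)/9-.5+105,z)[:2]*1000
K=[c(p,.06) for p in((150,143),(392,222),(318,470),(78,392))]; O=np.mean(K,0)
print('centre',O.round(1),'sides',[np.linalg.norm(K[i]-K[i-1]).round(1) for i in range(4)])
print('edge ang',[np.degrees(np.arctan2(*(K[i]-K[i-1])[::-1])).round(1) for i in range(4)])
print('disc',c((230,296),.068).round(1))
for p in((115,305),(195,395)): v=c(p,.06)-O; print('tick',np.degrees(np.arctan2(v[1],v[0])).round(1))
a,b=c((235,210),.104),c((198,342),.104); print('bar',((a+b)/2).round(1),np.linalg.norm(a-b).round(1),np.degrees(np.arctan2(*(a-b)[::-1])).round(1))
E
python3 plan.py; python3 -c "
from h import *;print(ctrl.get_state()['joint_positions'].round(2))"
```

```text
centre [631.8 227.4] sides [np.float64(89.8), np.float64(87.9), np.float64(89.4), np.float64(86.6)]
edge ang [np.float64(-15.9), np.float64(-109.1), np.float64(163.3), np.float64(71.1)]
disc [633.7 227.9]
tick 88.6
tick 156.1
bar [632.7 227.8] 45.8 -15.6
t 42.3 pos [ 660.2 -132.3  227.9] yaw_y 0.9 gw 0.799 gf 0.0 F [ 0.7 -0.7 -0.6]
[-0.21  0.39  0.5   1.39 -0.19  1.4   0.31]
```

View pics/s8c.png

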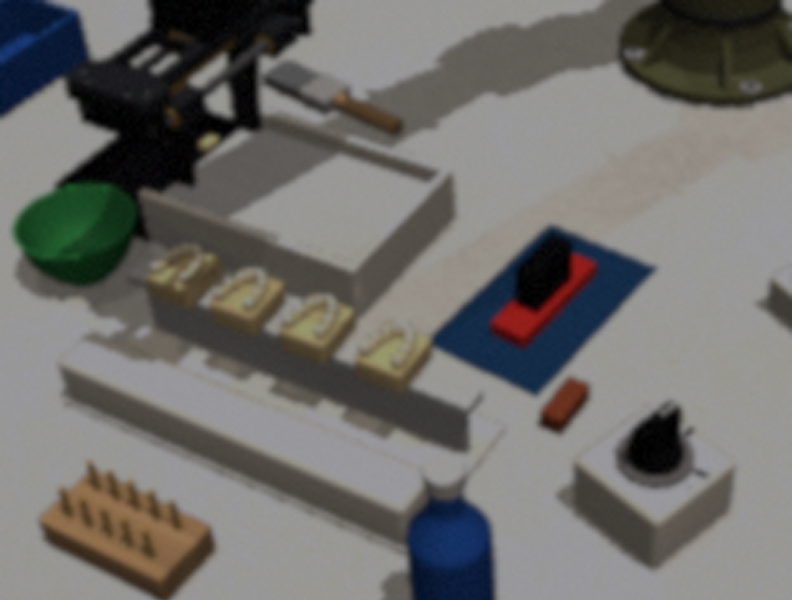

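All four models balance on the rail at (185,275), (247,297), (317,325) and (393,350), the scraper stands on the mat, and the starter is at home. I'll move to the starter.

```bash
python3 plan.py 632.5,227.7,170,0.9 632.5,227.7,170,71
python3 -m crank '[[[18,0,0,0,-0.6],[36,-3,0,0,-0.6],[36,-4,5,0,-0.6],[36,-4,5,0,-0.6],[36,-4,5,0,-0.6],[36,-4,5,0,-0.6],[36,-4,10,0,-0.6],[36,-4,10,0,-0.6],[36,-4,10,0,-0.6],[36,-3,5,0,-0.6]]]'
python3 -m crank '[[[18,-2,0,0,-0.6],[0,0,0,-0.11,-0.6],[0,0,0,-0.11,-0.6],[0,0,0,-0.11,-0.6],[0,0,0,-0.11,-0.6],[0,0,0,-0.11,-0.6],[0,0,0,-0.11,-0.6],[0,0,0,-0.11,-0.6],[0,0,0,-0.11,-0.6],[0,0,0,-0.11,-0.6]]]'
python3 -m crank '[[[0,0,0,-0.12,-0.6],[0,0,0,-0.11,-0.6],[0,0,0,0,-0.6],[0,0,0,0,-0.6]]]'
python3 plan.py 632.5,227.7,76,71
python3 chips.py top .012; python3 -c "
from h import *;print(ctrl.get_state()['joint_positions'].round(2))"
```

```text
t 42.3 pos [ 660.2 -132.3  227.9] yaw_y 0.9 gw 0.799 gf 0.0 F [ 0.7 -0.7 -0.6]
632.5,227.7,170,0.9 turn 0.000 tool shift 360.4 -22.1 57.9
632.5,227.7,170,71 turn -1.223 tool shift 0.0 0.0 -0.0
time: 43.15
position: [0.6192, 0.2101, 0.171]
tool_rot: [-2.202, -2.238, 0.007]
ft_force: [0.2, 0.1, -0.5]
grip_width: 0.802
grip_force: 0.0
time: 43.98
position: [0.6181, 0.2264, 0.1722]
tool_rot: [-0.866, -3.017, 0.003]
ft_force: [-0.5, 0.3, -0.2]
grip_width: 0.801
grip_force: 0.0
time: 44.32
position: [0.6184, 0.2264, 0.1728]
tool_rot: [-0.528, -3.095, 0.002]
ft_force: [0.4, 0.6, 0.5]
grip_width: 0.802
grip_force: 0.0
t 44.3 pos [618.4 226.4 172.8] yaw_y 70.6 gw 0.802 gf 0.0 F [0.4 0.6 0.5]
632.5,227.7,76,71 turn -0.006 tool shift -12.9 5.8 96.8
px [400. 202.] own -56.6 -153.8 size (22.3, 15.7)
px [397. 187.] own -6.1 -150.5 size (22.6, 15.7)
px [391. 168.] own 53.4 -135.0 size (25.7, 15.8)
[-0.52  0.36  0.16  1.5  -0.06  1.29  0.88]
```

All three chips are in the pan. Descend and grip the switch.

```bash
python3 -m crank '[[[-13,6,20,0,-0.6],[0,0,25,0,-0.6],[0,0,25,0,-0.6],[0,0,15,0,-0.6],[0,0,9,0,-0.6],[0,0,2,0,-0.6],[0,0,0,0,-0.6],[0,0,0,0,-0.6]]]' 10
python3 plan.py
python3 -m crank '[[[0,0,0,0,1],[0,0,0,0,1],[0,0,0,0,1],[0,0,0,0,1],[0,0,0,0,1],[0,0,0,0,1],[0,0,0,0,1],[0,0,0,0,1],[0,0,0,0,1]]]' 10
python3 plan.py
```

```text
time: 45.03
position: [0.6342, 0.2285, 0.0796]
tool_rot: [0.524, 3.096, 0.002]
ft_force: [-0.1, -0.6, 0.7]
grip_width: 0.797
grip_force: 0.0
t 45.0 pos [634.2 228.5  79.6] yaw_y 70.8 gw 0.797 gf 0.0 F [-0.1 -0.6  0.7]
time: 45.78
position: [0.634, 0.2297, 0.0784]
tool_rot: [0.523, 3.097, 0.005]
ft_force: [4.5, 6.4, -4.8]
grip_width: 0.202
grip_force: 3.9
t 45.8 pos [634.  229.7  78.4] yaw_y 70.8 gw 0.202 gf 3.9 F [ 4.5  6.4 -4.8]
```

```bash
python3 -m crank '[[[0,0,0,0,1],[0,0,0,0,1],[0,0,0,0,1],[0,0,0,0,1]]]' 20
python3 -c "
from h import *;print(ctrl.get_state()['torque'].round(2))"; python3 plan.py
```

```text
time: 46.12
position: [0.6346, 0.2314, 0.0784]
tool_rot: [0.52, 3.095, 0.007]
ft_force: [4.8, 4.8, -2.8]
grip_width: 0.161
grip_force: 20.0
[ 1.1  -0.91  0.06]
t 46.1 pos [634.6 231.4  78.4] yaw_y 70.9 gw 0.161 gf 20.0 F [ 4.8  4.8 -2.8]
```

```bash
python3 -m crank '[[[-1,2,0,0,1],[0,0,0,0,1],[0,0,0,0,1]]]' 40
python3 plan.py
python3 -m crank '[[[0,0,0,0.1,1],[0,0,0,0.1,1],[0,0,0,0.1,1],[0,0,0,0.1,1],[0,0,0,0.1,1],[0,0,0,0.1,1],[0,0,0,0.1,1],[0,0,0,0.1,1],[0,0,0,0.1,1],[0,0,0,0.1,1]]]'
python3 -c "
from h import *;print(ctrl.get_state()['torque'].round(2))"; python3 plan.py
```

```text
time: 46.37
position: [0.6346, 0.2314, 0.0784]
tool_rot: [-0.522, -3.097, -0.003]
ft_force: [-0.9, 4.5, -0.2]
grip_width: 0.157
grip_force: 40.0
t 46.4 pos [634.6 231.4  78.4] yaw_y 70.9 gw 0.157 gf 40.0 F [-0.9  4.5 -0.2]
time: 47.2
position: [0.6347, 0.2314, 0.0784]
tool_rot: [-1.948, -2.463, -0.002]
ft_force: [-0.7, 4.8, -0.8]
grip_width: 0.16
grip_force: 40.0
[0.92 0.04 0.16]
t 47.2 pos [634.7 231.4  78.4] yaw_y 13.3 gw 0.160 gf 40.0 F [-0.7  4.8 -0.8]
```

```bash
python3 -m crank '[[[0,0,0,0.05,1],[0,0,0,0.05,1],[0,0,0,0.05,1],[0,0,0,0.03,1],[0,0,0,0,1]]]'
python3 -c "
from h import *;print(ctrl.get_state()['torque'].round(2))"; python3 plan.py
python3 -m crank '[[[0,0,0,0.04,1],[0,0,0,0,1]]]'
python3 -c "
from h import *;print(ctrl.get_state()['torque'].round(2))"; python3 plan.py
```

```text
time: 47.62
position: [0.6347, 0.2314, 0.0784]
tool_rot: [-2.156, -2.283, -0.002]
ft_force: [0.6, 4.2, -0.3]
grip_width: 0.155
grip_force: 40.0
[1.05 0.12 0.23]
t 47.6 pos [634.7 231.4  78.4] yaw_y 3.3 gw 0.155 gf 40.0 F [ 0.6  4.2 -0.3]
time: 47.78
position: [0.6347, 0.2314, 0.0784]
tool_rot: [-2.2, -2.242, -0.002]
ft_force: [-0.8, 6.8, -0.3]
grip_width: 0.159
grip_force: 40.0
[1.17 0.12 0.8 ]
t 47.8 pos [634.7 231.4  78.4] yaw_y 1.1 gw 0.159 gf 40.0 F [-0.8  6.8 -0.3]
```

Torque about z jumped from 0.23 to 0.8 N·m, so the switch is at its stop. I'll hold it, then release.

```bash
for i in 1; do
python3 -m crank '[[[0,0,0,0,1],[0,0,0,0,1],[0,0,0,0,1],[0,0,0,0,1],[0,0,0,0,1],[0,0,0,0,1],[0,0,0,0,1],[0,0,0,0,1],[0,0,0,0,1],[0,0,0,0,1]]]' >/dev/null
python3 -m crank '[[[0,0,0,0,1],[0,0,0,0,1],[0,0,0,0,1],[0,0,0,0,1],[0,0,0,0,1],[0,0,0,0,1],[0,0,0,0,1],[0,0,0,0,1],[0,0,0,0,1],[0,0,0,0,1]]]' >/dev/null
python3 -m crank '[[[0,0,0,0,1],[0,0,0,0,1],[0,0,0,0,1],[0,0,0,0,1],[0,0,0,0,1],[0,0,0,0,1],[0,0,0,0,1],[0,0,0,0,1],[0,0,0,0,1],[0,0,0,0,1]]]' >/dev/null
python3 -m crank '[[[0,0,0,0,1],[0,0,0,0,1],[0,0,0,0,1],[0,0,0,0,1],[0,0,0,0,1],[0,0,0,0,1],[0,0,0,0,1]]]'; done
python3 -c "
from h import *;print(ctrl.get_state()['torque'].round(2))"; python3 plan.py
python3 -m crank '[[[0,0,0,0,-1],[0,0,0,0,-1],[0,0,0,0,-1],[0,0,0,0,-1],[0,0,0,0,-1],[0,0,0,0,-1],[0,0,0,0,-1],[0,0,0,0,-1],[0,0,0,0,-1],[0,0,0,0,-1]]]'
python3 -m crank '[[[0,0,-5,0,-1],[0,0,-20,0,-1],[0,0,-30,0,-1],[0,0,-30,0,-1],[0,0,-30,0,-1],[0,0,-30,0,-1],[0,0,0,0,-1],[0,0,0,0,-1]]]'
```

```text
time: 50.87
position: [0.6347, 0.2314, 0.0784]
tool_rot: [-2.198, -2.243, -0.002]
ft_force: [-0.1, 4.9, -0.1]
grip_width: 0.161
grip_force: 40.0
[1.14 0.16 0.75]
t 50.9 pos [634.7 231.4  78.4] yaw_y 1.2 gw 0.161 gf 40.0 F [-0.1  4.9 -0.1]
time: 51.7
position: [0.6349, 0.2292, 0.0782]
tool_rot: [2.204, 2.239, -0.001]
ft_force: [-0.7, -0.4, 1.8]
grip_width: 0.84
grip_force: 0.0
time: 52.37
position: [0.6364, 0.2299, 0.2264]
tool_rot: [2.202, 2.238, 0.008]
ft_force: [-1.7, -0.3, 0.1]
grip_width: 0.998
grip_force: 0.0
```

```bash
python3 -m crank '[[[20,0,0,0,-1],[35,0,0,0,-1],[35,0,0,0,-1],[35,0,0,0,-1],[20,0,0,0,-1],[0,0,0,0,-1],[0,0,0,0,-1],[0,0,0,0,-1]]]'
python3 chips.py top .012
python3 - <<'E'
from h import *
t=shot('top','t9.png'); d=shot('scene','s9.png')
for n,box in(('rail+models',(200,235,130,225)),('scraper/mat',(175,230,220,290)),('starter',(230,282,262,315)),('bar',(222,242,250,272))):
    a=cv2.imread('pics/s8.png')[box[0]:box[1],box[2]:box[3]].astype(int); b=cv2.imread('pics/s9.png')[box[0]:box[1],box[2]:box[3]].astype(int)
    df=np.abs(a-b).max(2); print(n,'changed px',(df>40).sum(),'of',df.size)
hsv=cv2.cvtColor(t['pixels'],cv2.COLOR_RGB2HSV).astype(int); H,S,V=hsv[...,0],hsv[...,1],hsv[...,2]
m=(t['pixels'][...,0].astype(int)-t['pixels'][...,2]>12); m[:105]=0;m[150:]=0;m[:,:250]=0;m[:,372:]=0
for r in rect(t,cv2.morphologyEx(m.astype(np.uint8),cv2.MORPH_CLOSE,np.ones((3,3))),.094,40): print('model',*r)
m=((H<8)|(H>172))&(S>150); m[:,:250]=0;m[:,285:]=0; m[:150]=0
for r in rect(t,m,.017,20): print('scraper',*r)
print(ctrl.get_state()['time'])
E
```

```text
time: 53.03
position: [0.6327, 0.373, 0.222]
tool_rot: [2.204, 2.237, -0.004]
ft_force: [-0.6, -0.5, 1.0]
grip_width: 0.998
grip_force: 0.0
px [400. 202.] own -56.6 -153.8 size (22.3, 15.7)
px [397. 187.] own -6.1 -150.5 size (22.6, 15.7)
px [391. 168.] own 53.4 -135.0 size (25.7, 15.8)
rail+models changed px 99 of 3325
scraper/mat changed px 929 of 3850
starter changed px 869 of 2756
bar changed px 156 of 440
model [309. 130.] 649.2 -85.1 296.6 71.7 -89.4
scraper [267. 193.] 466.0 39.3 117.9 35.4 -3.8
53.1833
```

```bash
python3 - <<'E'
from h import *
for f in('t8','t9'):
    g=cv2.imread(f'pics/{f}.png').max(2)[118:155,188:222]; m=g<45
    ys,xs=np.nonzero(m); print(f,'dark',m.sum(),xs.mean().round(1),ys.mean().round(1)); 
    if f=='t8': A=m
    else: print('overlap',(A&m).sum())
for f in('s8','s9'):
    g=cv2.imread(f'pics/{f}.png').max(2)[228:262,272:305]; m=g<45; ys,xs=np.nonzero(m)
    print(f,m.sum(),xs.mean().round(1),ys.mean().round(1),np.round(np.cov(xs,ys),1).tolist())
    if f=='s8': A=m
    else: print('overlap',(A&m).sum())
a=cv2.imread('pics/s8.png')[200:235,130:225]; b=cv2.imread('pics/s9.png')[200:235,130:225]
for i in(a,b):
    h=cv2.cvtColor(i,cv2.COLOR_BGR2HSV); m=((h[...,1]>60)&(h[...,0]>15)&(h[...,0]<35)).astype(np.uint8)
    print([(s[4],c.round(1).tolist()) for s,c in zip(*cv2.connectedComponentsWithStats(m)[2:]) if s[4]>20][1:])
E
```

```text
t8 dark 99 17.7 18.6
t9 dark 126 16.9 19.0
overlap 99
s8 242 16.4 16.7 [[18.6, -3.8], [-3.8, 22.4]]
s9 270 16.7 16.5 [[21.4, -2.2], [-2.2, 23.6]]
overlap 241
[(np.int32(29), [14.6, 0.9]), (np.int32(178), [33.4, 4.4]), (np.int32(266), [55.6, 10.2]), (np.int32(266), [78.4, 19.2])]
[(np.int32(29), [14.6, 0.9]), (np.int32(176), [33.5, 4.4]), (np.int32(260), [55.6, 10.2]), (np.int32(262), [78.3, 19.2])]
```

The switch is back home, the models have not moved, the chips are in the pan and the scraper is on the mat, so I'll hand in.

```bash
python3 -c "
from bench import job;print(job.close_job())"
```

```text
the job is handed in; nothing more can be done
None
```

I handed the job in at about 53 s: all 3 chips are in the pan, the scraper stands on its mat, all 4 models balance on the rail, and the starter was held at its stop for about 3 s and sprang back home. No verdict was returned, so this rests on my last camera and force readings.

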